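# Clear the incubator lid and hold it open

## Robot

A 7-joint arm with a two-finger parallel gripper is mounted at the origin on the work surface. World frame = base frame: x ahead of the robot, y to its left, z up, the work surface at z = 0. Lengths are in mm, angles in rad, forces in N, time in s.
With the tool pointing down it reaches from about 400 to 900 mm from the base axis. Payload 5.5 kg.
Tool frame: the origin (TCP) lies midway between the tips of the shut fingers; the grasp point (between the pads) lies 19 mm behind it; z points along the fingers, y is the line along which they close (so a half turn about z gives the same grasp; the last joint's range is limited). The gripper opens to 92 mm and grips with 3 to 60 N. Pads are 19 mm wide; open, the fingers measure 130 mm over their backs; the gripper's body (75 mm by 190 mm) begins 47 mm behind the grasp point.
Start: joints at [-0.944, 0.501, -0.427, 1.55, 0.221, 1.138, -0.21], TCP at [231.25, 607.473, 200.529] pointing down, gripper open.
Joint ranges: [-2.88, 2.88], [-0.31, 2.03], [-1.54, 1.56], [0.2, 2.42], [-1.41, 4.55], [0.19, 2.02], [-2.57, 2.57]. Speed limits (rad/s): [2.57, 2.57, 3.14, 3.14, 3.14, 3.14, 3.14].

## Interface

Orientations are given as a unit quaternion [w, x, y, z].
In Python, from plant import status, grab_frame, close_job, spotter gives the robot as it stands.
- The arm moves only by the tool play_rows, never from a script. Its argument "motion" is a list of rows, each an object of numbers: "claw": the gripper command: -1 is shut, 1 is fully open, values between are in proportion; "dx", "dy", "dz": the shift along the tool's x, y, z in units of 8 cm (1.0 is 8 cm); "wx", "wy", "wz": the turn, a rotation vector about the tool's x, y, z in units of 360 degrees (1.0 is 360 degrees). In form: [{"claw": .., "dx": .., "dy": .., "dz": .., "wx": .., "wy": .., "wz": ..}, ...]. A call has 1 to 20 rows; each row is the pose to reach, as a shift and turn from the pose commanded when the call began, along the tool's axes at that moment, turning the shorter way round; what a row does not reach only later rows make up. A row lasts 1/8 s, in which the tool goes at most 62.5 mm and 10.7 degrees, less where a joint would pass 70% of its speed; a pose out of reach is approached as far as the arm can. A call with a number of a shift or a turn outside -1 to 1 is refused whole. A call with a gripper value outside its range is refused whole. The fingers move at their own pace and stop on an object; the grip force is fixed at half the most. Time passes only in rows, so rows that repeat a pose let the fingers close. It gives the time, the measured TCP pose, the force, the opening and the grip force at its end, in the units of the state.
- status.read_state(): the state, without advancing time (a new reading comes with each control period).
- grab_frame(name): name is "scene" or "top"; returns a dict with "pixels" (400x640x3 uint8, blue, green, red), "K" (3x3 intrinsics, pixels), "R" (3x3) and "t" (3): a world point X has camera coordinates R X + t. Camera axes: x right, y down, z forward; pixel columns grow to the right and rows downward; lengths in mm; the calibration is good to about 2 mm. A picture is of the moment at which its call begins. There is no depth.
- close_job(): hands the job in; it is judged then, once.
Trained networks look in a picture, given as the dict that the camera call returned (one of the last four; its "shot" number tells which), for a name from the list of things; names that differ only in an ending like _2 or _b are one class to them, and where a whole thing is asked for, a point or a joint stands for the part that bears it (a point fixed in the world has none). Each returns a list of dicts, best first, with "confidence" (0 to 1); they miss things now and then, are a little off and sometimes report something else, mostly with a low value. They report only what shows in the picture. A call takes as long as a camera call.
- spotter.boxes_of(target, picture): "uv" ([column, row] in pixels, amid what is visible of it).
- spotter.cut_out(target, picture): "pixels" (400x640 bool, what is visible of it) and "uv" ([column, row] in pixels, amid what is visible of it).
The state is a dict: "time_s": time; "qpos": joint angles; "joint_vel": joint speeds; "joint_torque": joint torques, N m; "tcp_pos": TCP position; "tool_rot": TCP orientation; "contact_force": force on the tool from outside, world axes, zero at the start; "torque": the same for the moment, N m; "width": finger opening in mm; "finger_force": force on a finger pad.
Only numpy, scipy, OpenCV 4.12 (cv2) and the standard library are available. Lean on these libraries where they do the work, as an engineer would, in place of code of your own. Each camera call takes 0.05 s, during which the arm holds its last target. There are 200 camera calls.

## Task

The plate incubator is to be opened so that a colleague can reach the block, but a sealing roller has been left on its lid. First lift the roller off and lay it flat in the empty lane of the tool tray, its handle pointing the same way as the other roller's, without dropping it and with the lid still shut; then raise the lid by its bar handle and hold it open at 50 degrees (to within a few degrees). The lid falls shut by itself, so finish while still holding it steady in the gripper: do not let go, prop it up, or disturb the other things on the bench.

Things in the scene. Friction and masses are not known exactly. Their poses are not given: they have to be found in the camera images.
- incubator: cream plate incubator, a low box 200 (x) by 240 (y) by 85 mm high under its lid, fixed to the bench; origin at the centre of its underside, x from the handle side to the hinge side, z up. Its lid, 20 mm thick, covers it fully; lid top 105.5 mm above the bench when shut
- lid (a joint): opening angle of the lid in rad: 0 shut, growing as it is raised, 50 degrees = 0.873, stop at 1.35. The lid weighs about 0.5 kg and falls shut from any angle when not held
- lid_bar (a point): middle of the lid's handle: a grey round bar 12 mm thick, parallel to the hinge, on two arms 12 mm wide that stand out from the lid's front edge. 118 mm of bar are free between the arms; there are 40 mm of open space between bar and lid and no part of the incubator below it. Centre line 95.5 mm above the bench when shut, 246 mm from the hinge line, in the mid plane of the lid. Axes: x from bar towards the hinge (tilts with the lid), y along the bar
- lid_hinge (a point): middle of the lid's hinge line (parallel to the bar, along the incubator's y), on the back edge of the lid, 95.5 mm above the bench
- roller_mid (a point): the sealing roller that lies on the lid: grip point in its handle, half-way up (12 mm above what it lies on). Black straight handle 100 long, 22 wide, 24 mm high, then a steel fork and a wooden roller 26 mm in diameter and 46 mm wide. x runs along the tool from handle to roller head, z up. The handle reaches from 71.5 mm behind this point to 28.5 mm ahead of it; the head ends 91.5 mm ahead of it; the fork is 54 mm wide. About 0.11 kg, balanced within 10 mm of this point
- roller_head (a point): middle of the wooden roller of that tool, 78.5 mm ahead of roller_mid
- roller_b_mid (a point): the same point of the identical second roller, which already lies in the tray's other lane (x from handle to head); leave it there
- tray_free (a point): middle of the floor of the tray's empty lane, 4 mm above the bench. Fixed grey tray 240 by 190 by 16 mm high, walls and middle rib 4 mm thick and 16 mm above the bench; each lane is 232 mm long (x) and 89 mm wide (y) inside. x points along the lane, the way the second roller's head points; z up. The second roller's lane is centred 93 mm to +y
- well_plate: white 96-well plate 127 by 85 by 15 mm, loose, leave alone; origin at the centre of its underside
- reagent: small closed grey reagent bottle 40 mm in diameter, 65 mm high, standing loose, leave alone; origin at the centre of its underside
- marker: dark marker pen 130 mm long, 14 mm thick, lying loose, leave alone; origin at the centre of its underside

How it is judged (in metres and radians):
On the way, in this order (a step that is already met when the one before it is completed fails the run):
1. the roller lies flat and released in the empty lane, handle the same way as the other's, lid still shut (x of roller_mid in the frame of tray_free between -0.05 and 0.035 m and y of roller_mid in the frame of tray_free between -0.03 and 0.03 m and z of roller_mid in the frame of tray_free between 0.004 and 0.02 m and angle between the x axis of roller_mid and the x axis of tray_free, either way round below 0.26 rad and x of roller_head in the frame of tray_free above 0.02 m and angle between roller_mid's own z axis and vertical below 0.12 rad and linear speed of roller below 0.05 m/s and contact force between roller and the fingers below 0.05 N and value of joint lid below 0.1 rad), for 0.2 s.
2. the lid is held at 50 degrees, give or take 7 (value of joint lid between 0.7505 and 0.9948 rad and velocity of joint lid between -0.15 and 0.15 rad/s and contact force between lid and the fingers above 0.3 N), for 0.2 s.
At the end, for the whole second after the job is handed in: The lid stands still at 50 degrees (within 7), carried by the robot's fingers and by nothing else; the roller lies released, flat and at rest inside the tray's empty lane, along it to within 15 degrees, its handle pointing the same way as the second roller's (all of step 2 and x of roller_mid in the frame of tray_free between -0.05 and 0.035 m and y of roller_mid in the frame of tray_free between -0.03 and 0.03 m and z of roller_mid in the frame of tray_free between 0.004 and 0.02 m and angle between the x axis of roller_mid and the x axis of tray_free, either way round below 0.26 rad and x of roller_head in the frame of tray_free above 0.02 m and angle between roller_mid's own z axis and vertical below 0.12 rad and linear speed of roller below 0.05 m/s and contact force between roller and the fingers below 0.05 N and contact force between lid and roller below 0.05 N and contact force between lid and roller_b below 0.05 N and contact force between lid and well_plate below 0.05 N and contact force between lid and reagent below 0.05 N and contact force between lid and marker below 0.05 N); the arm keeps its last pose, push and grip.
It fails at once if the lid is raised with the roller still on it (value of joint lid above 0.15 rad and contact force between lid and roller above 0.05 N).
It fails at once if the roller is dropped (contact force between roller and the fingers below 0.05 N and linear speed of roller above 0.75 m/s).
It fails at once if the second roller or a bystander is disturbed (distance of any of roller_b_mid, well_plate, reagent, marker from where it was at the start of the episode above 0.03 m).
It also fails if it takes over 70 s, if anything falls off the work surface, if the arm or the gripper's body presses on something with over 40 N, if the wrist force passes 120 N, or if a joint passes its speed limit or range.

## Working session

There is one attempt and no reset: what is moved stays moved. The work goes in short steps, Python scripts to look and compute and a tool call to move; the robot and the scene stay as the last step left them, time stands still between calls to the robot, and variables do not carry over. Pictures are saved under pics/ and viewed, at most 10 in all, crops included, and the job is handed in when it is done.

Besides the shell and the picture viewer there is one more tool, called after "Request:" by a JSON object that holds its "fn" and its "kwargs". play_rows: Moves the arm, as the interface text tells. Its arguments: {"type":"object","properties":{"motion":{"type":"array","items":{"type":"object","properties":{"claw":{"type":"number"},"dx":{"type":"number"},"dy":{"type":"number"},"dz":{"type":"number"},"wx":{"type":"number"},"wy":{"type":"number"},"wz":{"type":"number"}}}}},"required":["motion"]}

```bash
mkdir -p pics
cat > h.py <<'E'
import numpy as np,cv2
from plant import status,grab_frame,close_job,spotter
def ray(p,uv):
    K,R,t=map(np.array,(p["K"],p["R"],p["t"]));c=-R.T@t.ravel()
    d=R.T@np.linalg.inv(K)@np.array([uv[0],uv[1],1.]);return c,d
def at(p,uv,z):
    c,d=ray(p,uv);return c+d*(z-c[2])/d[2]
def proj(p,X):
    K,R,t=map(np.array,(p["K"],p["R"],p["t"]));x=K@(R@np.array(X,float)+t.ravel());return x[:2]/x[2]
E
python3 - <<'E'
from h import *
s=status.read_state();print({k:np.round(v,3) for k,v in s.items()})
Z=dict(incubator=50,lid=105,lid_bar=95.5,lid_hinge=95.5,roller_mid=117,roller_head=118,roller_b_mid=16,tray_free=4,well_plate=8,reagent=32,marker=7)
for n in("top","scene"):
    p=grab_frame(n);cv2.imwrite(f"pics/{n}0.png",p["pixels"]);c,_=ray(p,(0,0));print(n,c.round())
    for k,z in Z.items():
        try:
            for d in spotter.boxes_of(k,p)[:3]:print(k,np.round(d["confidence"],2),np.round(d["uv"]),at(p,d["uv"],z).round())
        except Exception as e:print(k,e)
E
```

```text
{'time_s': np.float64(0.0), 'qpos': array([-0.944,  0.502, -0.427,  1.551,  0.221,  1.138, -0.21 ]), 'joint_vel': array([-0.   , -0.001, -0.   , -0.001, -0.   ,  0.002, -0.001]), 'joint_torque': array([ 1.0000e-03, -5.6661e+01, -5.8150e+00, -2.7912e+01, -6.9000e-02,
        3.1000e-02,  0.0000e+00]), 'tcp_pos': array([231.054, 606.753, 199.503]), 'tool_rot': array([-0.   ,  0.181,  0.984, -0.001]), 'contact_force': array([ 0.252, -0.071, -0.085]), 'torque': array([ 0.022, -0.024,  0.006]), 'finger_force': np.float64(0.0), 'width': np.float64(92.284)}
top [402. -10. 898.]
incubator 0.88 [445. 196.] [ 569. -262.   50.]
incubator 0.58 [444. 196.] [ 568. -260.   50.]
incubator 0.27 [438. 297.] [ 367. -234.   50.]
lid 0.57 [446. 195.] [ 559. -247.  105.]
lid_bar 0.96 [445. 198.] [ 556. -247.   96.]
lid_hinge 0.75 [448. 191.] [ 569. -253.   96.]
roller_mid 0.67 [448. 189.] [ 568. -248.  117.]
roller_head 0.58 [450. 188.] [ 570. -251.  118.]
roller_b_mid 0.75 [180. 178.] [623. 298.  16.]
tray_free 0.97 [212. 184.] [612. 230.   4.]
well_plate 0.97 [313. 287.] [387.  12.   8.]
reagent 0.8 [320. 117.] [750.  -6.  32.]
marker 0.77 [435. 300.] [ 358. -240.    7.]
marker 0.33 [181. 175.] [631. 299.   7.]
scene [1072.  209. 1024.]
incubator 0.82 [215. 184.] [ 579. -248.   50.]
lid_bar 0.67 [209. 172.] [ 577. -254.   96.]
lid_hinge 0.72 [213. 172.] [ 576. -246.   96.]
roller_mid 0.9 [212. 169.] [ 581. -240.  117.]
roller_head 0.67 [213. 168.] [ 577. -239.  118.]
roller_b_mid 0.88 [424. 288.] [641. 293.  16.]
tray_free 0.87 [404. 272.] [616. 242.   4.]
tray_free 0.3 [426. 279.] [613. 293.   4.]
well_plate 0.61 [341. 163.] [386.  10.   8.]
reagent 0.76 [278. 283.] [752.  -7.  32.]
reagent 0.65 [210. 186.] [ 580. -264.   32.]
reagent 0.19 [342. 163.] [401.  15.  32.]
```

```bash
ls pics
```

```text
scene0.png
top0.png
```

View pics/top0.png

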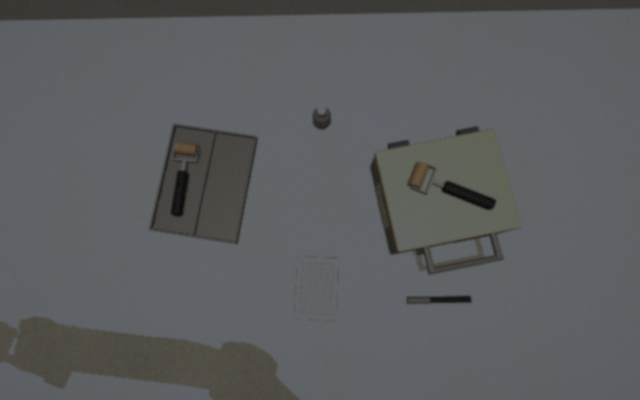

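View pics/scene0.png

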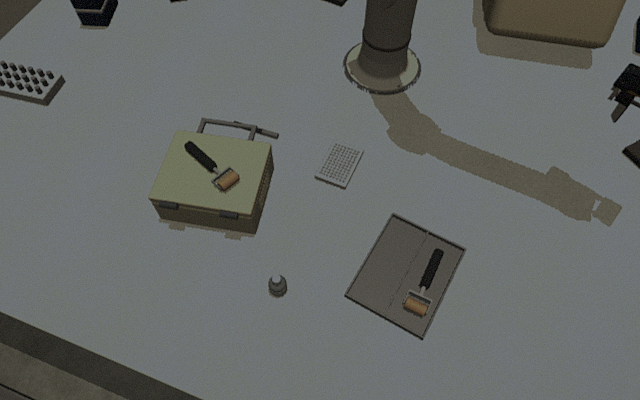

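The top view shows the lid roller with its head at (421,176) and its handle from (445,186) to (493,203). The bar runs from (430,270) to (502,260). The tray corners are (174,125), (257,136), (238,242) and (151,229), and its right lane is the empty one. Roller b's head points towards +x, up in the image.

Run:
```python
from h import *
p=grab_frame("top")
g=cv2.convertScaleAbs(p["pixels"],alpha=2.2,beta=10)
a=cv2.resize(g[110:290,360:530],None,fx=3.3,fy=3.3,interpolation=cv2.INTER_CUBIC)
cv2.imwrite("pics/inc.png",a)
def pr(n,uv,z):print(n,at(p,uv,z).round(1))
for n,uv,z in[("head",(421,176),118.5),("hs",(445,186),122),("he",(493,203),122),("bar1",(430,270),97),("bar2",(502,260),97),("l1",(375,153),105.5),("l2",(494,130),105.5),("l3",(521,228),105.5),("l4",(397,251),105.5),
 ("t1",(174,125),16),("t2",(257,136),16),("t3",(238,242),16),("t4",(151,229),16),("rib1",(215,132),16),("rib2",(195,235),16),("bh",(185,149),17),("be",(178,215),20)]:pr(n,uv,z)
for k in("roller_mid","lid_bar","lid","roller_head"):
  for d in spotter.cut_out(k,p)[:3]:
    m=d["pixels"].astype(np.uint8);c=max(cv2.findContours(m,0,2)[0],key=cv2.contourArea);print(k,round(d["confidence"],2),np.round(d["uv"]),m.sum(),cv2.minAreaRect(c))
```

```text
head [ 594.2 -197.8  118.5]
hs [ 573.4 -240.8  122. ]
he [ 539.9 -327.5  122. ]
bar1 [ 418.3 -210.2   97. ]
bar2 [ 435.6 -345.5   97. ]
l1 [ 644.7 -114.   105.5]
l2 [ 688.  -348.1  105.5]
l3 [ 494.5 -382.5  105.5]
l4 [ 453.8 -148.7  105.5]
t1 [743.4 316.9  16. ]
t2 [714.9 131.8  16. ]
t3 [482.  168.4  16. ]
t4 [511.7 354.6  16. ]
rib1 [725.6 224.9  16. ]
rib2 [497.8 260.   16. ]
bh [687.2 289.5  17. ]
be [540.5 296.8  20. ]
roller_mid 0.67 [448. 188.] 1301 ((452.6496276855469, 187.96348571777344), (89.36581420898438, 29.219032287597656), 19.983104705810547)
lid_bar 0.61 [446. 198.] 12474 ((449.84027099609375, 202.6651611328125), (133.70321655273438, 128.90231323242188), 77.7352294921875)
lid 0.92 [447. 193.] 12296 ((449.79693603515625, 202.06590270996094), (132.5985870361328, 128.73236083984375), 77.7352294921875)
roller_head 0.71 [451. 190.] 1332 ((452.0517272949219, 189.87933349609375), (89.81361389160156, 29.15003204345703), 23.198591232299805)
roller_head 0.34 [442. 194.] 13565 ((445.7353515625, 200.44119262695312), (139.94305419921875, 135.09234619140625), 75.96376037597656)
```

View pics/inc.png

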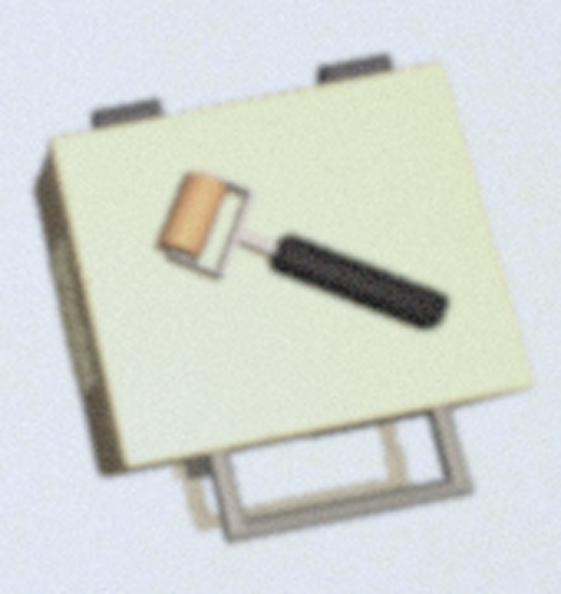

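```bash
cat >> h.py <<'E'
def heading(q):  # heading of tool y in world
    w,x,y,z=q;return np.degrees(np.arctan2(1-2*(x*x+z*z),2*(x*y-w*z)))
def plan(wps):
    s=status.read_state();P=np.array(s["tcp_pos"])+[.2,.7,1] if s["time_s"]<1 else np.array(s["tcp_pos"]);H=heading(s["tool_rot"])
    for X in wps:
        X,h=np.array(X[:3],float),X[3]
        for n in range(1,20):
            out=[];p=P.copy();a=H;ok=1
            for i in range(n):
                d=(X-p)/(n-i);dh=((h-a+180)%360-180)/(n-i)
                r=np.radians(a);ty=np.array([np.cos(r),np.sin(r)]);tx=np.array([-ty[1],ty[0]])*1.0
                # z down: x = y cross z -> with z=(0,0,-1): x=(-ty1... )
                tx=np.cross([ty[0],ty[1],0],[0,0,-1])[:2]
                o=np.array([tx@d[:2],ty@d[:2],-d[2]])/80
                o=np.round(o,2);w=round(-dh/360,3);ok&=abs(o).max()<=.97
                p=p+np.r_[(o[0]*tx+o[1]*ty)*80,-o[2]*80];a-=w*360
                out.append((*o,w,max(2,int(np.ceil(max(np.linalg.norm(o)*80/55,abs(w)*36))))))
            if ok:break
        for o in out:print("dx %.2f dy %.2f dz %.2f wz %.3f rows %d"%o)
        print(" ->",p.round(1),round(a,1));P,H=p,a
E
python3 - <<'E'
from h import *
plan([(430,300,260,40),(540,0,260,5),(564,-269,200,-22)])
E
```

```text
dx -0.74 dy -0.54 dz -0.15 wz 0.016 rows 2
dx -0.79 dy -0.47 dz -0.15 wz 0.016 rows 2
dx -0.83 dy -0.38 dz -0.15 wz 0.016 rows 2
dx -0.86 dy -0.30 dz -0.15 wz 0.016 rows 2
dx -0.89 dy -0.21 dz -0.14 wz 0.017 rows 2
 -> [429.7 300.1 259.7] 40.0
dx -0.75 dy -0.27 dz -0.00 wz 0.019 rows 2
dx -0.78 dy -0.18 dz -0.00 wz 0.020 rows 2
dx -0.80 dy -0.08 dz -0.00 wz 0.019 rows 2
dx -0.80 dy 0.01 dz -0.00 wz 0.020 rows 2
dx -0.79 dy 0.12 dz -0.00 wz 0.019 rows 2
 -> [ 5.402e+02 -3.000e-01  2.597e+02] 5.1
dx -0.84 dy -0.00 dz 0.19 wz 0.019 rows 2
dx -0.84 dy 0.10 dz 0.19 wz 0.019 rows 2
dx -0.82 dy 0.20 dz 0.18 wz 0.019 rows 2
dx -0.79 dy 0.29 dz 0.19 wz 0.018 rows 2
 -> [ 563.6 -269.   199.7] -21.9
```

Request:
{"fn": "play_rows", "kwargs": {"motion": [{"claw": 0.3, "dx": -0.37, "dy": -0.27, "dz": -0.08, "wz": 0.008}, {"claw": 0.3, "dx": -0.74, "dy": -0.54, "dz": -0.15, "wz": 0.016}, {"claw": 0.3, "dx": -0.74, "dy": -0.54, "dz": -0.15, "wz": 0.016}]}}

```text
$.motion[0]: bad value
```

Request:
{"fn": "play_rows", "kwargs": {"motion": [{"claw": 0.3, "dx": -0.4, "dy": -0.24, "dz": -0.08, "wz": 0.008}, {"claw": 0.3, "dx": -0.79, "dy": -0.47, "dz": -0.15, "wz": 0.016}, {"claw": 0.3, "dx": -0.79, "dy": -0.47, "dz": -0.15, "wz": 0.016}]}}

```text
$.motion[0]: bad value
```

Request:
{"fn": "play_rows", "kwargs": {"motion": [{"claw": 0.3, "dx": -0.42, "dy": -0.19, "dz": -0.08, "wz": 0.008}, {"claw": 0.3, "dx": -0.83, "dy": -0.38, "dz": -0.15, "wz": 0.016}, {"claw": 0.3, "dx": -0.83, "dy": -0.38, "dz": -0.15, "wz": 0.016}]}}

```text
$.motion[0]: bad value
```

Request:
{"fn": "play_rows", "kwargs": {"motion": [{"claw": 0.3, "dx": -0.43, "dy": -0.15, "dz": -0.08, "wz": 0.008}, {"claw": 0.3, "dx": -0.86, "dy": -0.3, "dz": -0.15, "wz": 0.016}, {"claw": 0.3, "dx": -0.86, "dy": -0.3, "dz": -0.15, "wz": 0.016}]}}

```text
$.motion[0]: bad value
```

Request:
{"fn": "play_rows", "kwargs": {"motion": [{"claw": 0.3, "dx": -0.45, "dy": -0.1, "dz": -0.07, "wz": 0.008}, {"claw": 0.3, "dx": -0.89, "dy": -0.21, "dz": -0.14, "wz": 0.017}, {"claw": 0.3, "dx": -0.89, "dy": -0.21, "dz": -0.14, "wz": 0.017}]}}

```text
$.motion[0]: bad value
```

All seven keys are probably required.

Request:
{"fn": "play_rows", "kwargs": {"motion": [{"claw": 0.3, "dx": -0.37, "dy": -0.27, "dz": -0.08, "wx": 0, "wy": 0, "wz": 0.008}, {"claw": 0.3, "dx": -0.74, "dy": -0.54, "dz": -0.15, "wx": 0, "wy": 0, "wz": 0.016}, {"claw": 0.3, "dx": -0.74, "dy": -0.54, "dz": -0.15, "wx": 0, "wy": 0, "wz": 0.016}]}}

```text
time_s: 1.82
tcp_pos: [274.7, 543.6, 213.0]
tool_rot: [0.001, 0.233, 0.973, -0.0]
contact_force: [0.0, 0.3, 0.7]
width: 66.5
finger_force: 0.0
```

Request:
{"fn": "play_rows", "kwargs": {"motion": [{"claw": 0.3, "dx": -0.4, "dy": -0.24, "dz": -0.08, "wx": 0, "wy": 0, "wz": 0.008}, {"claw": 0.3, "dx": -0.79, "dy": -0.47, "dz": -0.15, "wx": 0, "wy": 0, "wz": 0.016}, {"claw": 0.3, "dx": -0.79, "dy": -0.47, "dz": -0.15, "wx": 0, "wy": 0, "wz": 0.016}]}}

```text
time_s: 2.2
tcp_pos: [313.2, 482.4, 225.0]
tool_rot: [0.001, 0.281, 0.96, 0.0]
contact_force: [-0.4, 0.3, -0.2]
width: 59.6
finger_force: 0.0
```

Request:
{"fn": "play_rows", "kwargs": {"motion": [{"claw": 0.3, "dx": -0.42, "dy": -0.19, "dz": -0.08, "wx": 0, "wy": 0, "wz": 0.008}, {"claw": 0.3, "dx": -0.83, "dy": -0.38, "dz": -0.15, "wx": 0, "wy": 0, "wz": 0.016}, {"claw": 0.3, "dx": -0.83, "dy": -0.38, "dz": -0.15, "wx": 0, "wy": 0, "wz": 0.016}]}}

```text
time_s: 2.58
tcp_pos: [352.4, 421.8, 236.9]
tool_rot: [0.001, 0.328, 0.945, 0.0]
contact_force: [-0.1, 0.6, -0.5]
width: 59.4
finger_force: 0.0
```

Request:
{"fn": "play_rows", "kwargs": {"motion": [{"claw": 0.3, "dx": -0.43, "dy": -0.15, "dz": -0.08, "wx": 0, "wy": 0, "wz": 0.008}, {"claw": 0.3, "dx": -0.86, "dy": -0.3, "dz": -0.15, "wx": 0, "wy": 0, "wz": 0.016}, {"claw": 0.3, "dx": -0.86, "dy": -0.3, "dz": -0.15, "wx": 0, "wy": 0, "wz": 0.016}]}}

```text
time_s: 2.95
tcp_pos: [391.3, 360.8, 248.7]
tool_rot: [0.0, 0.375, 0.927, 0.0]
contact_force: [-0.4, 0.8, 0.4]
width: 59.6
finger_force: 0.0
```

Request:
{"fn": "play_rows", "kwargs": {"motion": [{"claw": 0.3, "dx": -0.45, "dy": -0.1, "dz": -0.07, "wx": 0, "wy": 0, "wz": 0.008}, {"claw": 0.3, "dx": -0.89, "dy": -0.21, "dz": -0.14, "wx": 0, "wy": 0, "wz": 0.017}, {"claw": 0.3, "dx": -0.89, "dy": -0.21, "dz": -0.14, "wx": 0, "wy": 0, "wz": 0.017}]}}

```text
time_s: 3.32
tcp_pos: [430.7, 299.7, 259.8]
tool_rot: [0.0, 0.423, 0.906, 0.0]
contact_force: [-0.2, 1.1, -0.5]
width: 59.6
finger_force: 0.0
```

Run:
```python
from h import *
s=status.read_state();print(np.round(s["qpos"],2),np.round(s["tcp_pos"],1),heading(s["tool_rot"]))
plan([(540,0,260,5),(564,-269,200,-22)])
```

```text
[-0.46  0.2  -0.22  1.8   0.05  1.15 -0.01] [430.7 299.7 259.8] 39.90137492877473
dx -0.75 dy -0.27 dz -0.00 wz 0.019 rows 2
dx -0.78 dy -0.18 dz -0.00 wz 0.019 rows 2
dx -0.79 dy -0.09 dz -0.00 wz 0.020 rows 2
dx -0.80 dy 0.02 dz -0.00 wz 0.019 rows 2
dx -0.79 dy 0.11 dz -0.00 wz 0.020 rows 2
 -> [ 5.404e+02 -1.000e-01  2.598e+02] 5.0
dx -0.84 dy 0.00 dz 0.19 wz 0.019 rows 2
dx -0.84 dy 0.10 dz 0.19 wz 0.019 rows 2
dx -0.82 dy 0.20 dz 0.18 wz 0.018 rows 2
dx -0.79 dy 0.29 dz 0.19 wz 0.019 rows 2
 -> [ 563.7 -268.8  199.8] -22.0
```

Request:
{"fn": "play_rows", "kwargs": {"motion": [{"claw": 0.3, "dx": -0.38, "dy": -0.14, "dz": 0, "wx": 0, "wy": 0, "wz": 0.01}, {"claw": 0.3, "dx": -0.75, "dy": -0.27, "dz": 0, "wx": 0, "wy": 0, "wz": 0.019}, {"claw": 0.3, "dx": -0.75, "dy": -0.27, "dz": 0, "wx": 0, "wy": 0, "wz": 0.019}]}}

```text
time_s: 3.7
tcp_pos: [453.0, 236.8, 259.5]
tool_rot: [0.0, 0.479, 0.878, -0.001]
contact_force: [0.1, -1.0, -0.2]
width: 59.9
finger_force: 0.0
```

Request:
{"fn": "play_rows", "kwargs": {"motion": [{"claw": 0.3, "dx": -0.39, "dy": -0.09, "dz": 0, "wx": 0, "wy": 0, "wz": 0.01}, {"claw": 0.3, "dx": -0.78, "dy": -0.18, "dz": 0, "wx": 0, "wy": 0, "wz": 0.019}, {"claw": 0.3, "dx": -0.78, "dy": -0.18, "dz": 0, "wx": 0, "wy": 0, "wz": 0.019}]}}

```text
time_s: 4.08
tcp_pos: [475.3, 175.5, 259.6]
tool_rot: [0.001, 0.531, 0.847, -0.001]
contact_force: [0.1, 0.0, -0.8]
width: 59.8
finger_force: 0.0
```

Request:
{"fn": "play_rows", "kwargs": {"motion": [{"claw": 0.3, "dx": -0.4, "dy": -0.05, "dz": 0, "wx": 0, "wy": 0, "wz": 0.01}, {"claw": 0.3, "dx": -0.79, "dy": -0.09, "dz": 0, "wx": 0, "wy": 0, "wz": 0.02}, {"claw": 0.3, "dx": -0.79, "dy": -0.09, "dz": 0, "wx": 0, "wy": 0, "wz": 0.02}]}}

```text
time_s: 4.45
tcp_pos: [496.7, 115.6, 259.7]
tool_rot: [0.001, 0.583, 0.812, -0.0]
contact_force: [0.3, 0.8, 0.3]
width: 59.8
finger_force: 0.0
```

Request:
{"fn": "play_rows", "kwargs": {"motion": [{"claw": 0.3, "dx": -0.4, "dy": 0.01, "dz": 0, "wx": 0, "wy": 0, "wz": 0.01}, {"claw": 0.3, "dx": -0.8, "dy": 0.02, "dz": 0, "wx": 0, "wy": 0, "wz": 0.019}, {"claw": 0.3, "dx": -0.8, "dy": 0.02, "dz": 0, "wx": 0, "wy": 0, "wz": 0.019}]}}

```text
time_s: 4.82
tcp_pos: [519.0, 55.4, 259.6]
tool_rot: [0.001, 0.631, 0.776, -0.001]
contact_force: [0.8, -0.8, 0.4]
width: 59.5
finger_force: 0.0
```

Request:
{"fn": "play_rows", "kwargs": {"motion": [{"claw": 0.3, "dx": -0.4, "dy": 0.06, "dz": 0, "wx": 0, "wy": 0, "wz": 0.01}, {"claw": 0.3, "dx": -0.79, "dy": 0.11, "dz": 0, "wx": 0, "wy": 0, "wz": 0.02}, {"claw": 0.3, "dx": -0.79, "dy": 0.11, "dz": 0, "wx": 0, "wy": 0, "wz": 0.02}]}}

```text
time_s: 5.2
tcp_pos: [540.7, -4.6, 259.6]
tool_rot: [0.001, 0.678, 0.735, -0.001]
contact_force: [-0.4, 0.6, -1.2]
width: 59.6
finger_force: 0.0
```

Request:
{"fn": "play_rows", "kwargs": {"motion": [{"claw": 0.3, "dx": -0.42, "dy": 0, "dz": 0.1, "wx": 0, "wy": 0, "wz": 0.01}, {"claw": 0.3, "dx": -0.84, "dy": 0, "dz": 0.19, "wx": 0, "wy": 0, "wz": 0.019}, {"claw": 0.3, "dx": -0.84, "dy": 0, "dz": 0.19, "wx": 0, "wy": 0, "wz": 0.019}]}}

```text
time_s: 5.58
tcp_pos: [545.2, -70.3, 243.8]
tool_rot: [-0.0, 0.72, 0.694, -0.001]
contact_force: [0.3, 0.3, 0.2]
width: 59.9
finger_force: 0.0
```

Request:
{"fn": "play_rows", "kwargs": {"motion": [{"claw": 0.3, "dx": -0.42, "dy": 0.05, "dz": 0.1, "wx": 0, "wy": 0, "wz": 0.01}, {"claw": 0.3, "dx": -0.84, "dy": 0.1, "dz": 0.19, "wx": 0, "wy": 0, "wz": 0.019}, {"claw": 0.3, "dx": -0.84, "dy": 0.1, "dz": 0.19, "wx": 0, "wy": 0, "wz": 0.019}]}}

```text
time_s: 5.95
tcp_pos: [551.2, -136.5, 228.8]
tool_rot: [-0.0, 0.76, 0.65, -0.001]
contact_force: [0.2, -1.0, 0.0]
width: 59.7
finger_force: 0.0
```

Request:
{"fn": "play_rows", "kwargs": {"motion": [{"claw": 0.3, "dx": -0.41, "dy": 0.1, "dz": 0.09, "wx": 0, "wy": 0, "wz": 0.009}, {"claw": 0.3, "dx": -0.82, "dy": 0.2, "dz": 0.18, "wx": 0, "wy": 0, "wz": 0.018}, {"claw": 0.3, "dx": -0.82, "dy": 0.2, "dz": 0.18, "wx": 0, "wy": 0, "wz": 0.018}]}}

```text
time_s: 6.32
tcp_pos: [557.3, -202.7, 214.5]
tool_rot: [-0.0, 0.795, 0.607, -0.001]
contact_force: [0.2, -0.7, -1.0]
width: 60.2
finger_force: 0.0
```

Request:
{"fn": "play_rows", "kwargs": {"motion": [{"claw": 0.3, "dx": -0.4, "dy": 0.15, "dz": 0.1, "wx": 0, "wy": 0, "wz": 0.01}, {"claw": 0.3, "dx": -0.79, "dy": 0.29, "dz": 0.19, "wx": 0, "wy": 0, "wz": 0.019}, {"claw": 0.3, "dx": -0.79, "dy": 0.29, "dz": 0.19, "wx": 0, "wy": 0, "wz": 0.019}, {"claw": 0.3, "dx": -0.79, "dy": 0.29, "dz": 0.19, "wx": 0, "wy": 0, "wz": 0.019}]}}

```text
time_s: 6.82
tcp_pos: [564.5, -265.6, 199.8]
tool_rot: [-0.001, 0.828, 0.561, 0.001]
contact_force: [-0.1, 0.1, 0.0]
width: 59.7
finger_force: 0.0
```

Run:
```python
from h import *
s=status.read_state();print(np.round(s["qpos"],2),np.round(s["tcp_pos"],1),heading(s["tool_rot"]))
a=grab_frame("top");b=grab_frame("scene")
f=lambda p,uv:cv2.resize(cv2.convertScaleAbs(p["pixels"],alpha=2.2,beta=10)[uv[1]:uv[1]+180,uv[0]:uv[0]+180],None,fx=2.2,fy=2.2,interpolation=cv2.INTER_CUBIC)
cv2.imwrite("pics/g1.png",np.hstack([f(a,(360,110)),f(b,(130,80))]))
plan([(564,-269,108.5,-22)])
```

```text
[ 0.2   0.43  0.26  1.64 -0.12  1.09  0.12] [ 564.5 -265.6  199.8] -21.736522107941976
dx -0.02 dy 0.00 dz 0.57 wz 0.000 rows 2
dx -0.02 dy 0.01 dz 0.57 wz 0.001 rows 2
 -> [ 564.1 -268.8  108.8] -22.1
```

View pics/g1.png

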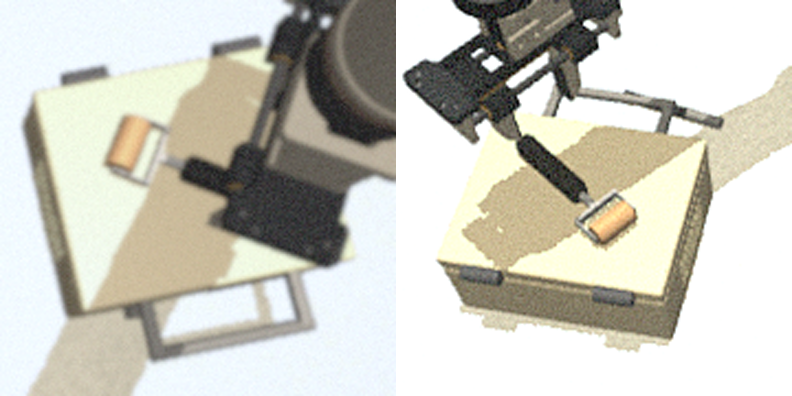

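The gripper (left: top view, right: scene view) hovers over the handle with its fingers on either side. In the scene view the handle runs from pixel (186,145) to (215,169.5), with the head at (227,180.5).

Run:
```python
from h import *
b=grab_frame("scene")
for uv,z in(((186,145),122),((215,169.5),122),((227,180.5),119)):print(at(b,uv,z).round(1))
print(proj(b,(564,-269,122)))
```

```text
[ 543.4 -327.6  122. ]
[ 581.4 -231.5  122. ]
[ 596.9 -193.8  119. ]
[203.96769196 158.90453599]
```

Request:
{"fn": "play_rows", "kwargs": {"motion": [{"claw": 0.3, "dx": 0, "dy": 0.02, "dz": 0.28, "wx": 0, "wy": 0, "wz": 0}, {"claw": 0.3, "dx": 0, "dy": 0.02, "dz": 0.57, "wx": 0, "wy": 0, "wz": 0}, {"claw": 0.3, "dx": 0, "dy": 0.02, "dz": 0.8, "wx": 0, "wy": 0, "wz": 0}, {"claw": 0.3, "dx": 0, "dy": 0.02, "dz": 0.9, "wx": 0, "wy": 0, "wz": 0}, {"claw": 0.3, "dx": 0, "dy": 0.02, "dz": 0.9, "wx": 0, "wy": 0, "wz": 0}]}}

```text
time_s: 7.6
tcp_pos: [565.1, -268.5, 127.4]
tool_rot: [-0.0, 0.829, 0.56, -0.0]
contact_force: [-0.4, 0.2, 0.5]
width: 59.4
finger_force: 0.0
```

Request:
{"fn": "play_rows", "kwargs": {"motion": [{"claw": 0.3, "dx": 0, "dy": 0, "dz": 0.12, "wx": 0, "wy": 0, "wz": 0}, {"claw": 0.3, "dx": 0, "dy": 0, "dz": 0.22, "wx": 0, "wy": 0, "wz": 0}, {"claw": 0.3, "dx": 0, "dy": 0, "dz": 0.22, "wx": 0, "wy": 0, "wz": 0}, {"claw": 0.3, "dx": 0, "dy": 0, "dz": 0.22, "wx": 0, "wy": 0, "wz": 0}]}}

```text
time_s: 8.1
tcp_pos: [565.2, -268.9, 110.2]
tool_rot: [0.0, 0.829, 0.56, 0.0]
contact_force: [-0.1, -0.1, 0.3]
width: 59.6
finger_force: 0.0
```

Close, at z of about 109.

Request:
{"fn": "play_rows", "kwargs": {"motion": [{"claw": -0.4, "dx": 0, "dy": 0, "dz": 0.01, "wx": 0, "wy": 0, "wz": 0}, {"claw": -0.6, "dx": 0, "dy": 0, "dz": 0.01, "wx": 0, "wy": 0, "wz": 0}, {"claw": -0.9, "dx": 0, "dy": 0, "dz": 0.01, "wx": 0, "wy": 0, "wz": 0}, {"claw": -1, "dx": 0, "dy": 0, "dz": 0.01, "wx": 0, "wy": 0, "wz": 0}, {"claw": -1, "dx": 0, "dy": 0, "dz": 0.01, "wx": 0, "wy": 0, "wz": 0}, {"claw": -1, "dx": 0, "dy": 0, "dz": 0.01, "wx": 0, "wy": 0, "wz": 0}]}}

```text
time_s: 8.85
tcp_pos: [565.2, -268.8, 109.3]
tool_rot: [-0.0, 0.829, 0.56, -0.0]
contact_force: [-0.3, -0.5, 0.4]
width: 4.1
finger_force: 0.0
```

Request:
{"fn": "play_rows", "kwargs": {"motion": [{"claw": -1, "dx": 0, "dy": 0, "dz": 0.01, "wx": 0, "wy": 0, "wz": 0}, {"claw": -1, "dx": 0, "dy": 0, "dz": 0.01, "wx": 0, "wy": 0, "wz": 0}]}}

```text
time_s: 9.1
tcp_pos: [565.1, -268.8, 108.4]
tool_rot: [-0.0, 0.829, 0.56, -0.0]
contact_force: [-0.2, -0.1, 0.2]
width: 0.8
finger_force: 0.0
```

The fingers closed on nothing, so I'll look.

Run:
```python
from h import *
a=grab_frame("top");b=grab_frame("scene")
f=lambda p,uv:cv2.resize(cv2.convertScaleAbs(p["pixels"],alpha=2.2,beta=10)[uv[1]:uv[1]+180,uv[0]:uv[0]+180],None,fx=2.2,fy=2.2,interpolation=cv2.INTER_CUBIC)
cv2.imwrite("pics/g2.png",np.hstack([f(a,(360,110)),f(b,(130,80))]))
s=status.read_state();print(s["tcp_pos"],s["width"],proj(b,s["tcp_pos"]),proj(a,s["tcp_pos"]))
```

```text
[ 565.13478909 -268.7768891   108.43356619] 0.20633611478158861 [205.01862126 162.69207232] [458.0305201 191.6126105]
```

View pics/g2.png

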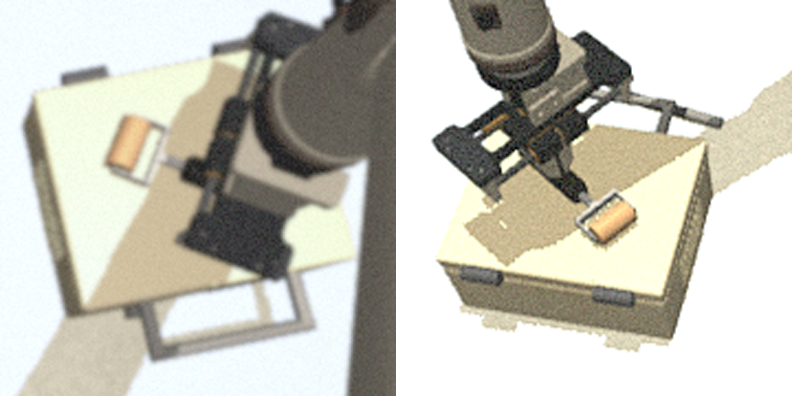

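Run:
```python
from h import *
a=grab_frame("top");b=grab_frame("scene")
f=lambda p,uv:cv2.resize(cv2.convertScaleAbs(p["pixels"],alpha=3.2,beta=20)[uv[1]:uv[1]+70,uv[0]:uv[0]+70],None,fx=5.5,fy=5.5,interpolation=cv2.INTER_CUBIC)
cv2.imwrite("pics/g3.png",np.hstack([f(a,(420,155)),f(b,(175,120))]))
```

```text
(no output)
```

View pics/g3.png

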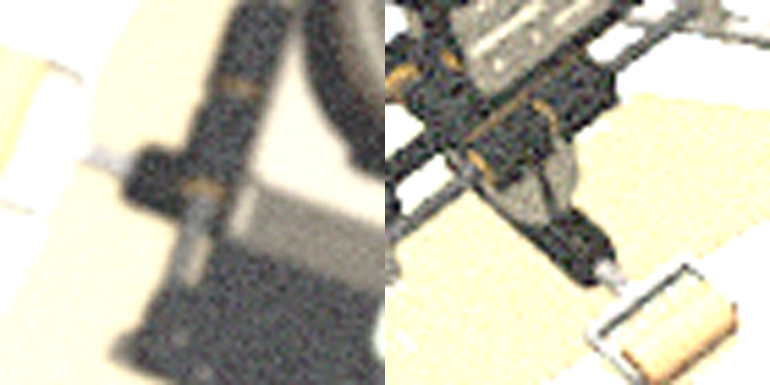

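Run:
```python
from h import *
b=grab_frame("scene")
for z in(108,120,130,140):print(z,at(b,(201.5,160.5),z).round(1),proj(b,(565,-269,z)).round(1))
# project open fingertips at g1 pose
r=np.radians(-21.7)
for s in(-30,30):
  for z in (200,220):print(s,z,(proj(b,(564.5+s*np.cos(r),-265.6+s*np.sin(r),z))-[130,80])*2.2+[396,0])
s=status.read_state();print({k:np.round(v,2) for k,v in s.items()})
```

```text
108 [ 562.3 -279.7  108. ] [205.  162.7]
120 [ 568.9 -273.3  120. ] [203.9 159.7]
130 [ 574.5 -267.9  130. ] [203.  157.2]
140 [ 580.1 -262.6  140. ] [202.1 154.6]
-30 200 [568.45092669 111.23754626]
-30 220 [564.41968787  98.29587017]
30 200 [521.63976609 146.81834803]
30 220 [516.7220263  134.19960648]
{'time_s': np.float64(9.35), 'qpos': array([ 0.22,  0.53,  0.24,  1.71, -0.15,  0.92,  0.14]), 'joint_vel': array([-0., -0.,  0., -0., -0.,  0., -0.]), 'joint_torque': array([-0.000e+00, -5.608e+01,  4.340e+00, -2.475e+01, -5.000e-02,
        5.000e-02,  0.000e+00]), 'tcp_pos': array([ 565.17, -268.8 ,  108.5 ]), 'tool_rot': array([-0.  ,  0.83,  0.56,  0.  ]), 'contact_force': array([0.08, 0.41, 0.15]), 'torque': array([-0.09,  0.12,  0.01]), 'finger_force': np.float64(0.0), 'width': np.float64(-0.13)}
```

The tips look about 20 mm higher than the reported z in both pictures: they are just above the handle. I'll reopen and go down in small steps, watching the force.

Request:
{"fn": "play_rows", "kwargs": {"motion": [{"claw": 0.3, "dx": 0, "dy": 0, "dz": 0, "wx": 0, "wy": 0, "wz": 0}, {"claw": 0.3, "dx": 0, "dy": 0, "dz": 0, "wx": 0, "wy": 0, "wz": 0}, {"claw": 0.3, "dx": 0, "dy": 0, "dz": 0, "wx": 0, "wy": 0, "wz": 0}, {"claw": 0.3, "dx": 0, "dy": 0, "dz": 0, "wx": 0, "wy": 0, "wz": 0}, {"claw": 0.3, "dx": 0, "dy": 0, "dz": 0, "wx": 0, "wy": 0, "wz": 0}, {"claw": 0.3, "dx": 0, "dy": 0, "dz": 0.07, "wx": 0, "wy": 0, "wz": 0}, {"claw": 0.3, "dx": 0, "dy": 0, "dz": 0.14, "wx": 0, "wy": 0, "wz": 0}, {"claw": 0.3, "dx": 0, "dy": 0, "dz": 0.14, "wx": 0, "wy": 0, "wz": 0}, {"claw": 0.3, "dx": 0, "dy": 0, "dz": 0.14, "wx": 0, "wy": 0, "wz": 0}]}}

```text
time_s: 10.48
tcp_pos: [565.1, -268.8, 97.2]
tool_rot: [-0.0, 0.829, 0.56, -0.0]
contact_force: [-0.3, -0.3, -0.9]
width: 59.6
finger_force: 0.0
```

Request:
{"fn": "play_rows", "kwargs": {"motion": [{"claw": 0.3, "dx": 0, "dy": 0, "dz": 0.03, "wx": 0, "wy": 0, "wz": 0}, {"claw": 0.3, "dx": 0, "dy": 0, "dz": 0.03, "wx": 0, "wy": 0, "wz": 0}, {"claw": 0.3, "dx": 0, "dy": 0, "dz": 0.03, "wx": 0, "wy": 0, "wz": 0}]}}

```text
time_s: 10.85
tcp_pos: [565.2, -268.9, 94.9]
tool_rot: [0.0, 0.829, 0.56, 0.0]
contact_force: [1.1, -0.4, 0.5]
width: 59.4
finger_force: 0.0
```

Request:
{"fn": "play_rows", "kwargs": {"motion": [{"claw": 0.3, "dx": 0, "dy": 0, "dz": 0.03, "wx": 0, "wy": 0, "wz": 0}, {"claw": 0.3, "dx": 0, "dy": 0, "dz": 0.03, "wx": 0, "wy": 0, "wz": 0}, {"claw": 0.3, "dx": 0, "dy": 0, "dz": 0.03, "wx": 0, "wy": 0, "wz": 0}]}}

```text
time_s: 11.22
tcp_pos: [565.1, -268.8, 92.5]
tool_rot: [-0.0, 0.829, 0.56, -0.0]
contact_force: [0.1, 0.8, -0.2]
width: 59.4
finger_force: 0.0
```

Request:
{"fn": "play_rows", "kwargs": {"motion": [{"claw": 0.3, "dx": 0, "dy": 0, "dz": 0.03, "wx": 0, "wy": 0, "wz": 0}, {"claw": 0.3, "dx": 0, "dy": 0, "dz": 0.03, "wx": 0, "wy": 0, "wz": 0}, {"claw": 0.3, "dx": 0, "dy": 0, "dz": 0.03, "wx": 0, "wy": 0, "wz": 0}]}}

```text
time_s: 11.6
tcp_pos: [565.2, -268.8, 90.1]
tool_rot: [-0.0, 0.829, 0.56, -0.0]
contact_force: [1.0, -0.0, 0.2]
width: 59.5
finger_force: 0.0
```

Request:
{"fn": "play_rows", "kwargs": {"motion": [{"claw": 0.3, "dx": 0, "dy": 0, "dz": 0.02, "wx": 0, "wy": 0, "wz": 0}, {"claw": 0.3, "dx": 0, "dy": 0, "dz": 0.02, "wx": 0, "wy": 0, "wz": 0}, {"claw": 0.3, "dx": 0, "dy": 0, "dz": 0.02, "wx": 0, "wy": 0, "wz": 0}]}}

```text
time_s: 11.98
tcp_pos: [565.1, -268.8, 88.5]
tool_rot: [-0.0, 0.829, 0.56, -0.0]
contact_force: [0.6, 0.6, -0.5]
width: 60.1
finger_force: 0.0
```

Request:
{"fn": "play_rows", "kwargs": {"motion": [{"claw": -1, "dx": 0, "dy": 0, "dz": 0, "wx": 0, "wy": 0, "wz": 0}, {"claw": -1, "dx": 0, "dy": 0, "dz": 0, "wx": 0, "wy": 0, "wz": 0}, {"claw": -1, "dx": 0, "dy": 0, "dz": 0, "wx": 0, "wy": 0, "wz": 0}, {"claw": -1, "dx": 0, "dy": 0, "dz": 0, "wx": 0, "wy": 0, "wz": 0}, {"claw": -1, "dx": 0, "dy": 0, "dz": 0, "wx": 0, "wy": 0, "wz": 0}, {"claw": -1, "dx": 0, "dy": 0, "dz": 0, "wx": 0, "wy": 0, "wz": 0}]}}

```text
time_s: 12.72
tcp_pos: [565.1, -268.8, 88.5]
tool_rot: [-0.0, 0.829, 0.56, -0.0]
contact_force: [-0.5, -0.2, -0.2]
width: 21.7
finger_force: 30.0
```

Gripped: width 21.7 and 30 N. Now I'll lift and plan the carry.

Request:
{"fn": "play_rows", "kwargs": {"motion": [{"claw": -1, "dx": 0, "dy": 0, "dz": -0.15, "wx": 0, "wy": 0, "wz": 0}, {"claw": -1, "dx": 0, "dy": 0, "dz": -0.5, "wx": 0, "wy": 0, "wz": 0}, {"claw": -1, "dx": 0, "dy": 0, "dz": -1, "wx": 0, "wy": 0, "wz": 0}, {"claw": -1, "dx": 0, "dy": 0, "dz": -1, "wx": 0, "wy": 0, "wz": 0}, {"claw": -1, "dx": 0, "dy": 0, "dz": -1, "wx": 0, "wy": 0, "wz": 0}]}}

```text
time_s: 13.35
tcp_pos: [564.9, -268.6, 168.5]
tool_rot: [-0.0, 0.829, 0.56, 0.0]
contact_force: [0.2, -0.2, -0.7]
width: 21.8
finger_force: 30.0
```

Run:
```python
from h import *
s=status.read_state();print(s["width"],s["tcp_pos"],s["contact_force"])
plan([(550,0,170,-60),(596,198,110,-99)])
```

```text
21.75772412374391 [ 564.94046599 -268.62086569  168.54548472] [ 0.15059566 -0.24091638 -0.73652234]
dx 0.76 dy -0.36 dz -0.00 wz 0.026 rows 2
dx 0.69 dy -0.47 dz -0.01 wz 0.027 rows 2
dx 0.61 dy -0.59 dz -0.00 wz 0.026 rows 2
dx 0.50 dy -0.68 dz -0.01 wz 0.027 rows 2
 -> [5.499e+02 4.000e-01 1.701e+02] -60.1
dx 0.58 dy -0.62 dz 0.25 wz 0.036 rows 2
dx 0.42 dy -0.73 dz 0.25 wz 0.036 rows 2
dx 0.25 dy -0.81 dz 0.25 wz 0.036 rows 2
 -> [595.9 198.3 110.1] -99.0
```

Request:
{"fn": "play_rows", "kwargs": {"motion": [{"claw": -1, "dx": 0.38, "dy": -0.18, "dz": 0, "wx": 0, "wy": 0, "wz": 0.013}, {"claw": -1, "dx": 0.76, "dy": -0.36, "dz": 0, "wx": 0, "wy": 0, "wz": 0.026}, {"claw": -1, "dx": 0.76, "dy": -0.36, "dz": 0, "wx": 0, "wy": 0, "wz": 0.026}]}}

```text
time_s: 13.72
tcp_pos: [560.5, -197.0, 166.7]
tool_rot: [-0.002, 0.87, 0.492, -0.001]
contact_force: [-0.3, -0.9, -1.0]
width: 22.0
finger_force: 30.0
```

Request:
{"fn": "play_rows", "kwargs": {"motion": [{"claw": -1, "dx": 0.35, "dy": -0.24, "dz": 0, "wx": 0, "wy": 0, "wz": 0.013}, {"claw": -1, "dx": 0.69, "dy": -0.47, "dz": 0, "wx": 0, "wy": 0, "wz": 0.027}, {"claw": -1, "dx": 0.69, "dy": -0.47, "dz": 0, "wx": 0, "wy": 0, "wz": 0.027}]}}

```text
time_s: 14.1
tcp_pos: [557.1, -131.8, 167.3]
tool_rot: [-0.001, 0.909, 0.417, -0.001]
contact_force: [0.2, 0.7, -0.4]
width: 21.9
finger_force: 30.0
```

Request:
{"fn": "play_rows", "kwargs": {"motion": [{"claw": -1, "dx": 0.3, "dy": -0.3, "dz": 0, "wx": 0, "wy": 0, "wz": 0.013}, {"claw": -1, "dx": 0.61, "dy": -0.59, "dz": 0, "wx": 0, "wy": 0, "wz": 0.026}, {"claw": -1, "dx": 0.61, "dy": -0.59, "dz": 0, "wx": 0, "wy": 0, "wz": 0.026}]}}

```text
time_s: 14.48
tcp_pos: [553.7, -65.0, 167.6]
tool_rot: [-0.001, 0.94, 0.341, -0.001]
contact_force: [0.5, 0.3, -1.7]
width: 21.6
finger_force: 30.0
```

Request:
{"fn": "play_rows", "kwargs": {"motion": [{"claw": -1, "dx": 0.25, "dy": -0.34, "dz": 0, "wx": 0, "wy": 0, "wz": 0.013}, {"claw": -1, "dx": 0.5, "dy": -0.68, "dz": 0, "wx": 0, "wy": 0, "wz": 0.027}, {"claw": -1, "dx": 0.5, "dy": -0.68, "dz": 0, "wx": 0, "wy": 0, "wz": 0.027}]}}

```text
time_s: 14.85
tcp_pos: [550.0, 1.7, 167.9]
tool_rot: [-0.0, 0.966, 0.26, -0.0]
contact_force: [0.0, -0.2, -1.1]
width: 22.0
finger_force: 30.0
```

Request:
{"fn": "play_rows", "kwargs": {"motion": [{"claw": -1, "dx": 0.29, "dy": -0.31, "dz": 0.12, "wx": 0, "wy": 0, "wz": 0.018}, {"claw": -1, "dx": 0.58, "dy": -0.62, "dz": 0.25, "wx": 0, "wy": 0, "wz": 0.036}, {"claw": -1, "dx": 0.58, "dy": -0.62, "dz": 0.25, "wx": 0, "wy": 0, "wz": 0.036}]}}

```text
time_s: 15.22
tcp_pos: [565.6, 67.4, 147.2]
tool_rot: [0.0, 0.989, 0.149, -0.001]
contact_force: [-0.6, -1.0, -1.6]
width: 21.7
finger_force: 30.0
```

Request:
{"fn": "play_rows", "kwargs": {"motion": [{"claw": -1, "dx": 0.21, "dy": -0.37, "dz": 0.12, "wx": 0, "wy": 0, "wz": 0.018}, {"claw": -1, "dx": 0.42, "dy": -0.73, "dz": 0.25, "wx": 0, "wy": 0, "wz": 0.036}, {"claw": -1, "dx": 0.42, "dy": -0.73, "dz": 0.25, "wx": 0, "wy": 0, "wz": 0.036}]}}

```text
time_s: 15.6
tcp_pos: [580.8, 132.7, 127.4]
tool_rot: [0.0, 0.999, 0.037, -0.001]
contact_force: [-0.6, -0.1, -0.1]
width: 21.6
finger_force: 30.0
```

Request:
{"fn": "play_rows", "kwargs": {"motion": [{"claw": -1, "dx": 0.12, "dy": -0.4, "dz": 0.12, "wx": 0, "wy": 0, "wz": 0.018}, {"claw": -1, "dx": 0.25, "dy": -0.81, "dz": 0.25, "wx": 0, "wy": 0, "wz": 0.036}, {"claw": -1, "dx": 0.25, "dy": -0.81, "dz": 0.25, "wx": 0, "wy": 0, "wz": 0.036}, {"claw": -1, "dx": 0.25, "dy": -0.81, "dz": 0.25, "wx": 0, "wy": 0, "wz": 0.036}]}}

```text
time_s: 16.1
tcp_pos: [596.8, 194.6, 108.6]
tool_rot: [0.001, 0.997, -0.078, 0.0]
contact_force: [0.3, -0.4, -1.2]
width: 21.5
finger_force: 30.0
```

Run:
```python
from h import *
s=status.read_state();print(np.round(s["qpos"],2),np.round(s["tcp_pos"],1),heading(s["tool_rot"]),s["width"])
a=grab_frame("top");b=grab_frame("scene")
f=lambda p,uv:cv2.resize(cv2.convertScaleAbs(p["pixels"],alpha=2.5,beta=15)[uv[1]:uv[1]+150,uv[0]:uv[0]+150],None,fx=2.6,fy=2.6,interpolation=cv2.INTER_CUBIC)
cv2.imwrite("pics/p1.png",np.hstack([f(a,(140,110)),f(b,(335,200))]))
plan([(596,198,0,-99)])
```

```text
[-0.64  0.55  0.38  1.71 -0.24  0.93 -1.89] [596.8 194.6 108.6] -98.98872716477744 21.54151651249521
dx -0.01 dy -0.02 dz 0.68 wz -0.000 rows 2
dx -0.01 dy -0.02 dz 0.68 wz -0.000 rows 2
 -> [5.958e+02 1.983e+02 2.000e-01] -99.1
```

View pics/p1.png

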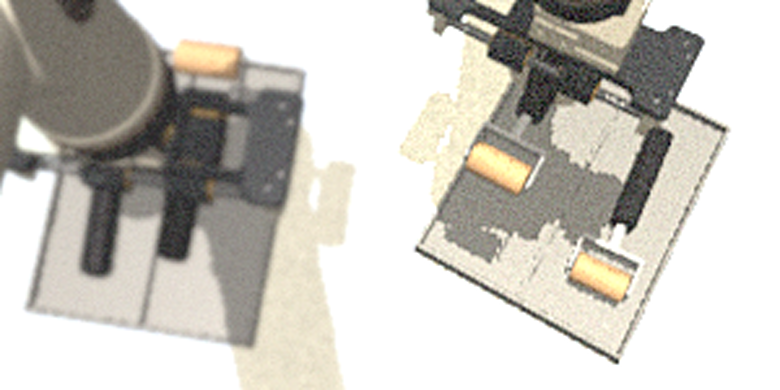

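The roller is held level above the empty lane with its head at the far end, pointing the same way as roller b's. In the top view its head is at (220,132.5) and its handle end at (207,208).

Run:
```python
from h import *
a=grab_frame("top");b=grab_frame("scene")
o=np.array([605.7,197]);r=np.radians(-9);X=np.array([np.cos(r),np.sin(r)]);Y=np.array([-X[1],X[0]])
for p,uv,z in((a,(220,132.3),139),(a,(207.3,208),142),(b,(335+(499-390)/2.6,200+167/2.6),139)):
    w=at(p,uv,z);d=w[:2]-o;print(w.round(),"lane",(d@X).round(1),(d@Y).round(1))
```

```text
[680. 183. 139.] lane 75.3 -2.7
[534. 201. 142.] lane -71.9 -7.6
[679. 183. 139.] lane 74.9 -1.9
```

Request:
{"fn": "play_rows", "kwargs": {"motion": [{"claw": -1, "dx": 0, "dy": -0.02, "dz": 0.35, "wx": 0, "wy": 0, "wz": 0}, {"claw": -1, "dx": 0, "dy": -0.02, "dz": 0.7, "wx": 0, "wy": 0, "wz": 0}, {"claw": -1, "dx": 0, "dy": -0.02, "dz": 0.9, "wx": 0, "wy": 0, "wz": 0}, {"claw": -1, "dx": 0, "dy": -0.02, "dz": 0.9, "wx": 0, "wy": 0, "wz": 0}, {"claw": -1, "dx": 0, "dy": -0.02, "dz": 0.9, "wx": 0, "wy": 0, "wz": 0}]}}

```text
time_s: 16.92
tcp_pos: [597.4, 199.6, 37.5]
tool_rot: [-0.0, 0.997, -0.078, 0.001]
contact_force: [0.2, 0.1, -1.2]
width: 21.7
finger_force: 30.0
```

Request:
{"fn": "play_rows", "kwargs": {"motion": [{"claw": -1, "dx": 0, "dy": 0, "dz": 0.2, "wx": 0, "wy": 0, "wz": 0}, {"claw": -1, "dx": 0, "dy": 0, "dz": 0.35, "wx": 0, "wy": 0, "wz": 0}, {"claw": -1, "dx": 0, "dy": 0, "dz": 0.5, "wx": 0, "wy": 0, "wz": 0}, {"claw": -1, "dx": 0, "dy": 0, "dz": 0.5, "wx": 0, "wy": 0, "wz": 0}, {"claw": -1, "dx": 0, "dy": 0, "dz": 0.5, "wx": 0, "wy": 0, "wz": 0}]}}

```text
time_s: 17.55
tcp_pos: [596.6, 199.6, -3.6]
tool_rot: [0.0, 0.997, -0.078, 0.0]
contact_force: [-0.2, -0.3, -0.9]
width: 21.8
finger_force: 30.0
```

Request:
{"fn": "play_rows", "kwargs": {"motion": [{"claw": -1, "dx": 0, "dy": 0, "dz": 0.06, "wx": 0, "wy": 0, "wz": 0}, {"claw": -1, "dx": 0, "dy": 0, "dz": 0.06, "wx": 0, "wy": 0, "wz": 0}, {"claw": -1, "dx": 0, "dy": 0, "dz": 0.06, "wx": 0, "wy": 0, "wz": 0}]}}

```text
time_s: 17.92
tcp_pos: [596.5, 199.7, -8.2]
tool_rot: [-0.0, 0.997, -0.078, 0.0]
contact_force: [1.0, -0.0, -1.3]
width: 21.9
finger_force: 30.0
```

Request:
{"fn": "play_rows", "kwargs": {"motion": [{"claw": -1, "dx": 0, "dy": 0, "dz": 0.03, "wx": 0, "wy": 0, "wz": 0}, {"claw": -1, "dx": 0, "dy": 0, "dz": 0.03, "wx": 0, "wy": 0, "wz": 0}, {"claw": -1, "dx": 0, "dy": 0, "dz": 0.03, "wx": 0, "wy": 0, "wz": 0}]}}

```text
time_s: 18.3
tcp_pos: [596.4, 199.7, -10.7]
tool_rot: [-0.0, 0.997, -0.078, -0.0]
contact_force: [0.4, -0.3, -1.3]
width: 21.6
finger_force: 30.0
```

Request:
{"fn": "play_rows", "kwargs": {"motion": [{"claw": -1, "dx": 0, "dy": 0, "dz": 0.02, "wx": 0, "wy": 0, "wz": 0}, {"claw": -1, "dx": 0, "dy": 0, "dz": 0.02, "wx": 0, "wy": 0, "wz": 0}, {"claw": -1, "dx": 0, "dy": 0, "dz": 0.02, "wx": 0, "wy": 0, "wz": 0}]}}

```text
time_s: 18.68
tcp_pos: [596.4, 199.6, -12.3]
tool_rot: [0.0, 0.997, -0.078, -0.0]
contact_force: [0.2, -0.3, -1.6]
width: 21.9
finger_force: 30.0
```

Request:
{"fn": "play_rows", "kwargs": {"motion": [{"claw": -1, "dx": 0, "dy": 0, "dz": 0.01, "wx": 0, "wy": 0, "wz": 0}, {"claw": -1, "dx": 0, "dy": 0, "dz": 0.01, "wx": 0, "wy": 0, "wz": 0}, {"claw": -1, "dx": 0, "dy": 0, "dz": 0.01, "wx": 0, "wy": 0, "wz": 0}]}}

```text
time_s: 19.05
tcp_pos: [596.5, 199.7, -13.0]
tool_rot: [-0.0, 0.997, -0.078, 0.0]
contact_force: [-0.1, -0.5, 0.0]
width: 21.7
finger_force: 30.0
```

Request:
{"fn": "play_rows", "kwargs": {"motion": [{"claw": -1, "dx": 0, "dy": 0, "dz": 0.01, "wx": 0, "wy": 0, "wz": 0}, {"claw": -1, "dx": 0, "dy": 0, "dz": 0.01, "wx": 0, "wy": 0, "wz": 0}, {"claw": -1, "dx": 0, "dy": 0, "dz": 0.01, "wx": 0, "wy": 0, "wz": 0}]}}

```text
time_s: 19.42
tcp_pos: [596.5, 199.7, -13.0]
tool_rot: [-0.0, 0.997, -0.078, 0.0]
contact_force: [-1.6, -0.8, 6.3]
width: 21.6
finger_force: 30.0
```

Floor contact. I'll open the fingers only partly, to stay clear of the lane walls, and then rise.

Request:
{"fn": "play_rows", "kwargs": {"motion": [{"claw": -0.28, "dx": 0, "dy": 0, "dz": -0.01, "wx": 0, "wy": 0, "wz": 0}, {"claw": -0.28, "dx": 0, "dy": 0, "dz": -0.01, "wx": 0, "wy": 0, "wz": 0}, {"claw": -0.28, "dx": 0, "dy": 0, "dz": -0.01, "wx": 0, "wy": 0, "wz": 0}, {"claw": -0.28, "dx": 0, "dy": 0, "dz": -0.01, "wx": 0, "wy": 0, "wz": 0}]}}

```text
time_s: 19.92
tcp_pos: [596.4, 199.6, -13.2]
tool_rot: [0.0, 0.997, -0.078, -0.0]
contact_force: [0.2, 0.3, -0.3]
width: 33.0
finger_force: 0.0
```

Request:
{"fn": "play_rows", "kwargs": {"motion": [{"claw": -0.28, "dx": 0, "dy": 0, "dz": -0.15, "wx": 0, "wy": 0, "wz": 0}, {"claw": -0.28, "dx": 0, "dy": 0, "dz": -0.4, "wx": 0, "wy": 0, "wz": 0}, {"claw": -0.28, "dx": 0, "dy": 0, "dz": -1, "wx": 0, "wy": 0, "wz": 0}, {"claw": -0.28, "dx": 0, "dy": 0, "dz": -1, "wx": 0, "wy": 0, "wz": 0}, {"claw": -0.28, "dx": 0, "dy": 0, "dz": -1, "wx": 0, "wy": 0, "wz": 0}]}}

```text
time_s: 20.55
tcp_pos: [596.8, 200.0, 68.2]
tool_rot: [-0.001, 0.997, -0.078, 0.001]
contact_force: [-0.4, -1.0, -0.0]
width: 33.5
finger_force: 0.0
```

Request:
{"fn": "play_rows", "kwargs": {"motion": [{"claw": -0.28, "dx": 0, "dy": 0, "dz": -0.5, "wx": 0, "wy": 0, "wz": 0}, {"claw": -0.28, "dx": 0, "dy": 0, "dz": -1, "wx": 0, "wy": 0, "wz": 0}, {"claw": -0.28, "dx": 0, "dy": 0, "dz": -1, "wx": 0, "wy": 0, "wz": 0}]}}

```text
time_s: 20.92
tcp_pos: [598.5, 200.2, 149.8]
tool_rot: [-0.001, 0.997, -0.078, 0.002]
contact_force: [-0.4, 1.3, -0.4]
width: 33.0
finger_force: 0.0
```

Run:
```python
from h import *
b=grab_frame("scene")
f=lambda p,uv:cv2.resize(cv2.convertScaleAbs(p["pixels"],alpha=2.5,beta=15)[uv[1]:uv[1]+150,uv[0]:uv[0]+150],None,fx=2.6,fy=2.6,interpolation=cv2.INTER_CUBIC)
cv2.imwrite("pics/p2.png",f(b,(335,200)))
for d in spotter.boxes_of("roller_mid",b):print(d["confidence"],np.round(d["uv"]),at(b,d["uv"],16).round())
plan([(540,0,170,-60),(424,-275,170,10.3-180+0)])
```

```text
0.91 [381. 271.] [637. 193.  16.]
0.4 [213. 172.] [ 531. -285.   16.]
dx -0.10 dy 0.86 dz -0.10 wz -0.036 rows 2
dx -0.29 dy 0.81 dz -0.10 wz -0.036 rows 2
dx -0.46 dy 0.73 dz -0.10 wz -0.036 rows 2
 -> [540.3   0.  170.2] -60.1
dx -0.74 dy 0.56 dz 0.00 wz 0.076 rows 3
dx -0.40 dy 0.84 dz 0.00 wz 0.076 rows 3
dx 0.03 dy 0.94 dz 0.00 wz 0.076 rows 3
dx 0.46 dy 0.81 dz 0.00 wz 0.076 rows 3
 -> [ 424.4 -275.   170.2] -169.5
```

View pics/p2.png

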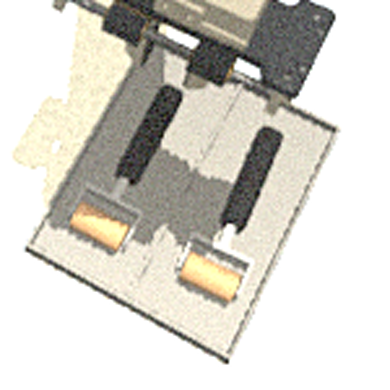

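The roller lies flat in the empty lane, parallel to roller b and with its head towards +x. Next is the bar.

Run:
```python
from h import *
plan([(520,0,190,-35),(424,-275,150,10.3)])
```

```text
dx -0.18 dy 0.87 dz -0.18 wz -0.059 rows 3
dx -0.49 dy 0.75 dz -0.18 wz -0.059 rows 3
dx -0.72 dy 0.52 dz -0.19 wz -0.060 rows 3
 -> [ 5.201e+02 -4.000e-01  1.902e+02] -34.9
dx -0.88 dy 0.24 dz 0.13 wz -0.031 rows 2
dx -0.91 dy 0.07 dz 0.12 wz -0.032 rows 2
dx -0.90 dy -0.11 dz 0.13 wz -0.031 rows 2
dx -0.86 dy -0.28 dz 0.12 wz -0.032 rows 2
 -> [ 423.9 -274.9  150.2] 10.5
```

Request:
{"fn": "play_rows", "kwargs": {"motion": [{"claw": -0.2, "dx": -0.06, "dy": 0.29, "dz": -0.06, "wx": 0, "wy": 0, "wz": -0.02}, {"claw": -0.2, "dx": -0.12, "dy": 0.58, "dz": -0.12, "wx": 0, "wy": 0, "wz": -0.04}, {"claw": -0.2, "dx": -0.18, "dy": 0.87, "dz": -0.18, "wx": 0, "wy": 0, "wz": -0.059}, {"claw": -0.2, "dx": -0.18, "dy": 0.87, "dz": -0.18, "wx": 0, "wy": 0, "wz": -0.059}]}}

```text
time_s: 21.52
tcp_pos: [570.1, 130.7, 159.9]
tool_rot: [0.001, 0.994, 0.105, -0.001]
contact_force: [0.3, 0.2, 0.0]
width: 36.9
finger_force: 0.0
```

Request:
{"fn": "play_rows", "kwargs": {"motion": [{"claw": -0.2, "dx": -0.16, "dy": 0.25, "dz": -0.06, "wx": 0, "wy": 0, "wz": -0.02}, {"claw": -0.2, "dx": -0.33, "dy": 0.5, "dz": -0.12, "wx": 0, "wy": 0, "wz": -0.04}, {"claw": -0.2, "dx": -0.49, "dy": 0.75, "dz": -0.18, "wx": 0, "wy": 0, "wz": -0.059}, {"claw": -0.2, "dx": -0.49, "dy": 0.75, "dz": -0.18, "wx": 0, "wy": 0, "wz": -0.059}]}}

```text
time_s: 22.02
tcp_pos: [545.4, 65.3, 175.0]
tool_rot: [-0.0, 0.958, 0.286, -0.001]
contact_force: [-0.1, 0.5, 0.9]
width: 36.5
finger_force: 0.0
```

Request:
{"fn": "play_rows", "kwargs": {"motion": [{"claw": -0.2, "dx": -0.24, "dy": 0.17, "dz": -0.06, "wx": 0, "wy": 0, "wz": -0.02}, {"claw": -0.2, "dx": -0.48, "dy": 0.35, "dz": -0.12, "wx": 0, "wy": 0, "wz": -0.04}, {"claw": -0.2, "dx": -0.72, "dy": 0.52, "dz": -0.19, "wx": 0, "wy": 0, "wz": -0.06}, {"claw": -0.2, "dx": -0.72, "dy": 0.52, "dz": -0.19, "wx": 0, "wy": 0, "wz": -0.06}]}}

```text
time_s: 22.52
tcp_pos: [521.0, -0.3, 190.6]
tool_rot: [-0.0, 0.888, 0.46, -0.0]
contact_force: [-0.4, 1.0, -0.3]
width: 36.4
finger_force: 0.0
```

Request:
{"fn": "play_rows", "kwargs": {"motion": [{"claw": -0.2, "dx": -0.44, "dy": 0.12, "dz": 0.06, "wx": 0, "wy": 0, "wz": -0.015}, {"claw": -0.2, "dx": -0.88, "dy": 0.24, "dz": 0.13, "wx": 0, "wy": 0, "wz": -0.031}, {"claw": -0.2, "dx": -0.88, "dy": 0.24, "dz": 0.13, "wx": 0, "wy": 0, "wz": -0.031}]}}

```text
time_s: 22.9
tcp_pos: [495.6, -69.8, 179.4]
tool_rot: [-0.0, 0.839, 0.544, -0.001]
contact_force: [0.5, 0.9, 0.4]
width: 36.5
finger_force: 0.0
```

Request:
{"fn": "play_rows", "kwargs": {"motion": [{"claw": -0.2, "dx": -0.45, "dy": 0.03, "dz": 0.06, "wx": 0, "wy": 0, "wz": -0.016}, {"claw": -0.2, "dx": -0.91, "dy": 0.07, "dz": 0.12, "wx": 0, "wy": 0, "wz": -0.032}, {"claw": -0.2, "dx": -0.91, "dy": 0.07, "dz": 0.12, "wx": 0, "wy": 0, "wz": -0.032}]}}

```text
time_s: 23.28
tcp_pos: [472.0, -138.6, 170.2]
tool_rot: [-0.0, 0.78, 0.626, -0.0]
contact_force: [-0.3, 1.4, -0.0]
width: 36.4
finger_force: 0.0
```

Request:
{"fn": "play_rows", "kwargs": {"motion": [{"claw": -0.2, "dx": -0.45, "dy": -0.05, "dz": 0.06, "wx": 0, "wy": 0, "wz": -0.015}, {"claw": -0.2, "dx": -0.9, "dy": -0.11, "dz": 0.13, "wx": 0, "wy": 0, "wz": -0.031}, {"claw": -0.2, "dx": -0.9, "dy": -0.11, "dz": 0.13, "wx": 0, "wy": 0, "wz": -0.031}]}}

```text
time_s: 23.65
tcp_pos: [448.5, -206.9, 160.0]
tool_rot: [-0.0, 0.715, 0.699, -0.0]
contact_force: [0.3, 0.1, 0.2]
width: 36.8
finger_force: 0.0
```

Request:
{"fn": "play_rows", "kwargs": {"motion": [{"claw": -0.2, "dx": -0.43, "dy": -0.14, "dz": 0.06, "wx": 0, "wy": 0, "wz": -0.016}, {"claw": -0.2, "dx": -0.86, "dy": -0.28, "dz": 0.12, "wx": 0, "wy": 0, "wz": -0.032}, {"claw": -0.2, "dx": -0.86, "dy": -0.28, "dz": 0.12, "wx": 0, "wy": 0, "wz": -0.032}, {"claw": -0.2, "dx": -0.86, "dy": -0.28, "dz": 0.12, "wx": 0, "wy": 0, "wz": -0.032}, {"claw": -0.2, "dx": -0.86, "dy": -0.28, "dz": 0.12, "wx": 0, "wy": 0, "wz": -0.032}]}}

```text
time_s: 24.28
tcp_pos: [426.0, -272.8, 150.9]
tool_rot: [-0.0, 0.639, 0.769, 0.0]
contact_force: [0.1, 0.4, 0.6]
width: 36.7
finger_force: 0.0
```

Run:
```python
from h import *
s=status.read_state();print(np.round(s["qpos"],2),np.round(s["tcp_pos"],1),heading(s["tool_rot"]),s["width"])
a=grab_frame("top");b=grab_frame("scene")
f=lambda p,uv:cv2.resize(cv2.convertScaleAbs(p["pixels"],alpha=3,beta=15)[uv[1]:uv[1]+120,uv[0]:uv[0]+120],None,fx=3.3,fy=3.3,interpolation=cv2.INTER_CUBIC)
cv2.imwrite("pics/b1.png",np.hstack([f(a,(400,190)),f(b,(165,60))]))
print(proj(b,(424,-275,95.5)),proj(a,(424,-275,95.5)))
r=np.radians(10.3)
for k in(-19,19):print(proj(b,np.array(s["tcp_pos"])+[k*np.cos(r),k*np.sin(r),21]))
plan([(424,-275,55,10.3)])
```

```text
[ 0.26  0.28  0.3   1.98 -0.11  0.9   0.8 ] [ 426.  -272.8  150.9] 10.575519226852343 36.70408160045365
[230.31038127 121.72017181] [464.31665533 266.625796  ]
[227.8957658   95.63079775]
[223.37629459 107.58048352]
dx -0.01 dy -0.01 dz 0.60 wz 0.000 rows 2
dx -0.01 dy -0.01 dz 0.60 wz 0.001 rows 2
 -> [ 424.3 -275.3   55. ] 10.2
```

View pics/b1.png

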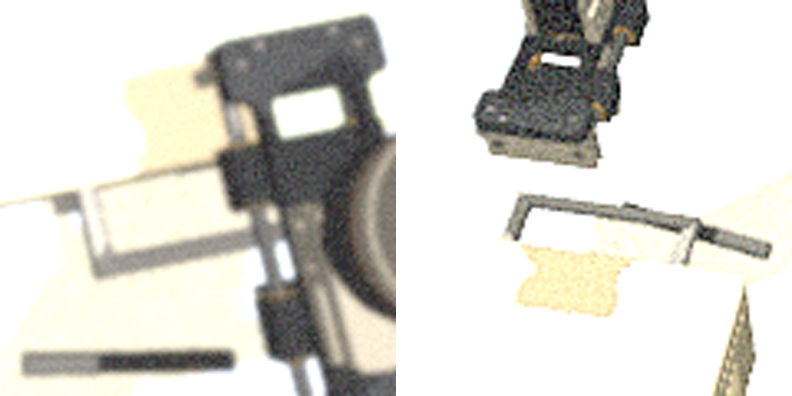

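In the scene view the bar runs from (202.6,120.6) to (254,129). In the top view it runs from (429.5,270.5) to (476,262.7) before the gripper hides it.

Run:
```python
from h import *
a=grab_frame("top");b=grab_frame("scene")
r=np.radians(10.3);X=np.array([np.cos(r),np.sin(r)]);Y=np.array([-X[1],X[0]])
for p,uv in((b,(202.6,120.6)),(b,(254,129)),(a,(429.5,270.5)),(a,(476,262.7))):
    w=at(p,uv,97);d=w[:2]-[424,-275];print(w.round(1),(d@X).round(1),(d@Y).round(1))
```

```text
[ 446.5 -340.8   97. ] 10.4 -68.7
[ 425.  -209.1   97. ] 12.8 64.7
[ 417.4 -209.2   97. ] 5.3 65.9
[ 431.  -296.8   97. ] 3.0 -22.7
```

Request:
{"fn": "play_rows", "kwargs": {"motion": [{"claw": -0.2, "dx": 0, "dy": 0.03, "dz": 0.3, "wx": 0, "wy": 0, "wz": 0}, {"claw": -0.2, "dx": 0, "dy": 0.03, "dz": 0.55, "wx": 0, "wy": 0, "wz": 0}, {"claw": -0.2, "dx": 0, "dy": 0.03, "dz": 0.75, "wx": 0, "wy": 0, "wz": 0}, {"claw": -0.2, "dx": 0, "dy": 0.03, "dz": 0.75, "wx": 0, "wy": 0, "wz": 0}, {"claw": -0.2, "dx": 0, "dy": 0.03, "dz": 0.75, "wx": 0, "wy": 0, "wz": 0}]}}

```text
time_s: 25.1
tcp_pos: [427.3, -274.7, 91.4]
tool_rot: [0.0, 0.64, 0.769, 0.0]
contact_force: [-0.4, -0.9, -0.1]
width: 36.6
finger_force: 0.0
```

Request:
{"fn": "play_rows", "kwargs": {"motion": [{"claw": -0.2, "dx": 0, "dy": 0, "dz": 0.05, "wx": 0, "wy": 0, "wz": 0}, {"claw": -0.2, "dx": 0, "dy": 0, "dz": 0.1, "wx": 0, "wy": 0, "wz": 0}, {"claw": -0.2, "dx": 0, "dy": 0, "dz": 0.1, "wx": 0, "wy": 0, "wz": 0}]}}

```text
time_s: 25.48
tcp_pos: [426.8, -274.2, 82.7]
tool_rot: [-0.0, 0.64, 0.769, -0.0]
contact_force: [0.0, -0.4, 0.2]
width: 36.9
finger_force: 0.0
```

Request:
{"fn": "play_rows", "kwargs": {"motion": [{"claw": -0.2, "dx": 0, "dy": 0, "dz": 0.05, "wx": 0, "wy": 0, "wz": 0}, {"claw": -0.2, "dx": 0, "dy": 0, "dz": 0.1, "wx": 0, "wy": 0, "wz": 0}, {"claw": -0.2, "dx": 0, "dy": 0, "dz": 0.1, "wx": 0, "wy": 0, "wz": 0}]}}

```text
time_s: 25.85
tcp_pos: [426.6, -274.2, 74.4]
tool_rot: [-0.0, 0.64, 0.769, -0.0]
contact_force: [-0.0, -0.2, -1.0]
width: 36.9
finger_force: 0.0
```

Request:
{"fn": "play_rows", "kwargs": {"motion": [{"claw": -0.2, "dx": 0, "dy": 0, "dz": 0.05, "wx": 0, "wy": 0, "wz": 0}, {"claw": -0.2, "dx": 0, "dy": 0, "dz": 0.1, "wx": 0, "wy": 0, "wz": 0}, {"claw": -0.2, "dx": 0, "dy": 0, "dz": 0.1, "wx": 0, "wy": 0, "wz": 0}]}}

```text
time_s: 26.22
tcp_pos: [426.7, -274.2, 66.5]
tool_rot: [-0.0, 0.64, 0.769, -0.0]
contact_force: [-0.0, 0.2, 0.0]
width: 36.5
finger_force: 0.0
```

Request:
{"fn": "play_rows", "kwargs": {"motion": [{"claw": -0.2, "dx": 0, "dy": 0, "dz": 0.05, "wx": 0, "wy": 0, "wz": 0}, {"claw": -0.2, "dx": 0, "dy": 0, "dz": 0.12, "wx": 0, "wy": 0, "wz": 0}, {"claw": -0.2, "dx": 0, "dy": 0, "dz": 0.12, "wx": 0, "wy": 0, "wz": 0}]}}

```text
time_s: 26.6
tcp_pos: [426.5, -274.1, 56.7]
tool_rot: [-0.001, 0.64, 0.769, -0.0]
contact_force: [0.3, 0.5, 0.2]
width: 36.8
finger_force: 0.0
```

Request:
{"fn": "play_rows", "kwargs": {"motion": [{"claw": -0.4, "dx": 0, "dy": 0, "dz": 0, "wx": 0, "wy": 0, "wz": 0}, {"claw": -0.5, "dx": 0, "dy": 0, "dz": 0, "wx": 0, "wy": 0, "wz": 0}, {"claw": -0.6, "dx": 0, "dy": 0, "dz": 0, "wx": 0, "wy": 0, "wz": 0}, {"claw": -0.65, "dx": 0, "dy": 0, "dz": 0, "wx": 0, "wy": 0, "wz": 0}, {"claw": -0.65, "dx": 0, "dy": 0, "dz": 0, "wx": 0, "wy": 0, "wz": 0}]}}

```text
time_s: 27.22
tcp_pos: [427.0, -274.4, 57.4]
tool_rot: [0.0, 0.64, 0.769, 0.0]
contact_force: [-0.3, 0.1, -0.6]
width: 16.0
finger_force: 0.0
```

Request:
{"fn": "play_rows", "kwargs": {"motion": [{"claw": -0.8, "dx": 0, "dy": 0, "dz": 0, "wx": 0, "wy": 0, "wz": 0}, {"claw": -1, "dx": 0, "dy": 0, "dz": 0, "wx": 0, "wy": 0, "wz": 0}, {"claw": -1, "dx": 0, "dy": 0, "dz": 0, "wx": 0, "wy": 0, "wz": 0}, {"claw": -1, "dx": 0, "dy": 0, "dz": 0, "wx": 0, "wy": 0, "wz": 0}]}}

```text
time_s: 27.72
tcp_pos: [429.1, -274.1, 57.6]
tool_rot: [0.001, 0.639, 0.769, 0.001]
contact_force: [5.3, 0.6, -3.2]
width: 11.1
finger_force: 30.0
```

Run:
```python
from h import *
s=status.read_state();print(s["tcp_pos"],s["width"],s["finger_force"],s["contact_force"],heading(s["tool_rot"]))
# arc in the tool frame, tool stays vertical, y of tool toward hinge (heading ~10.3)
for t in list(range(5,51,5)):
    th=np.radians(t);print(t,"dy %.2f dz %.2f"%(246*(1-np.cos(th))/80,-246*np.sin(th)/80))
```

```text
[ 429.06018487 -274.09774122   57.57795088] 11.096948496466233 29.999987483024597 [ 5.30685728  0.58385284 -3.23270951] 10.544054316295089
5 dy 0.01 dz -0.27
10 dy 0.05 dz -0.53
15 dy 0.10 dz -0.80
20 dy 0.19 dz -1.05
25 dy 0.29 dz -1.30
30 dy 0.41 dz -1.54
35 dy 0.56 dz -1.76
40 dy 0.72 dz -1.98
45 dy 0.90 dz -2.17
50 dy 1.10 dz -2.36
```

Holding the bar at 30 N. Now I'll raise it along the arc.

Request:
{"fn": "play_rows", "kwargs": {"motion": [{"claw": -1, "dx": 0, "dy": 0.02, "dz": -0.13, "wx": 0, "wy": 0, "wz": 0}, {"claw": -1, "dx": 0, "dy": 0.03, "dz": -0.27, "wx": 0, "wy": 0, "wz": 0}, {"claw": -1, "dx": 0, "dy": 0.05, "dz": -0.4, "wx": 0, "wy": 0, "wz": 0}, {"claw": -1, "dx": 0, "dy": 0.07, "dz": -0.53, "wx": 0, "wy": 0, "wz": 0}, {"claw": -1, "dx": 0, "dy": 0.1, "dz": -0.67, "wx": 0, "wy": 0, "wz": 0}, {"claw": -1, "dx": 0, "dy": 0.13, "dz": -0.8, "wx": 0, "wy": 0, "wz": 0}, {"claw": -1, "dx": 0, "dy": 0.13, "dz": -0.8, "wx": 0, "wy": 0, "wz": 0}, {"claw": -1, "dx": 0, "dy": 0.13, "dz": -0.8, "wx": 0, "wy": 0, "wz": 0}]}}

```text
time_s: 28.72
tcp_pos: [440.2, -272.1, 122.1]
tool_rot: [0.002, 0.639, 0.769, 0.001]
contact_force: [8.9, 0.5, -5.4]
width: 10.9
finger_force: 30.0
```

Request:
{"fn": "play_rows", "kwargs": {"motion": [{"claw": -1, "dx": 0, "dy": 0.06, "dz": -0.13, "wx": 0, "wy": 0, "wz": 0}, {"claw": -1, "dx": 0, "dy": 0.12, "dz": -0.25, "wx": 0, "wy": 0, "wz": 0}, {"claw": -1, "dx": 0, "dy": 0.18, "dz": -0.38, "wx": 0, "wy": 0, "wz": 0}, {"claw": -1, "dx": 0, "dy": 0.23, "dz": -0.5, "wx": 0, "wy": 0, "wz": 0}, {"claw": -1, "dx": 0, "dy": 0.29, "dz": -0.62, "wx": 0, "wy": 0, "wz": 0}, {"claw": -1, "dx": 0, "dy": 0.35, "dz": -0.74, "wx": 0, "wy": 0, "wz": 0}, {"claw": -1, "dx": 0, "dy": 0.35, "dz": -0.74, "wx": 0, "wy": 0, "wz": 0}, {"claw": -1, "dx": 0, "dy": 0.35, "dz": -0.74, "wx": 0, "wy": 0, "wz": 0}]}}

```text
time_s: 29.72
tcp_pos: [466.4, -267.1, 180.9]
tool_rot: [0.001, 0.639, 0.769, 0.001]
contact_force: [7.5, -0.6, -7.6]
width: 11.4
finger_force: 30.0
```

Run:
```python
from h import *
s=status.read_state();print(s["tcp_pos"],s["width"],s["contact_force"],s["torque"])
b=grab_frame("scene")
cv2.imwrite("pics/l1.png",cv2.resize(cv2.convertScaleAbs(b["pixels"],alpha=2.2,beta=15)[60:260,110:310],None,fx=2.5,fy=2.5))
```

```text
[ 466.38035806 -267.10473846  180.92276761] 11.43789042445605 [ 7.4753985  -0.59411811 -7.55900062] [-0.29792591 -1.48291748  0.02488941]
```

View pics/l1.png

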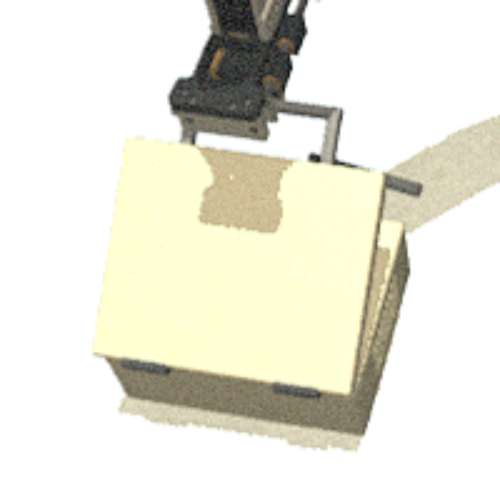

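The lid is rising in the gripper and is at about 30° (123 mm of rise). I'll continue to 50°.

Request:
{"fn": "play_rows", "kwargs": {"motion": [{"claw": -1, "dx": 0, "dy": 0.08, "dz": -0.11, "wx": 0, "wy": 0, "wz": 0}, {"claw": -1, "dx": 0, "dy": 0.16, "dz": -0.22, "wx": 0, "wy": 0, "wz": 0}, {"claw": -1, "dx": 0, "dy": 0.25, "dz": -0.34, "wx": 0, "wy": 0, "wz": 0}, {"claw": -1, "dx": 0, "dy": 0.34, "dz": -0.44, "wx": 0, "wy": 0, "wz": 0}, {"claw": -1, "dx": 0, "dy": 0.43, "dz": -0.54, "wx": 0, "wy": 0, "wz": 0}, {"claw": -1, "dx": 0, "dy": 0.52, "dz": -0.64, "wx": 0, "wy": 0, "wz": 0}, {"claw": -1, "dx": 0, "dy": 0.62, "dz": -0.74, "wx": 0, "wy": 0, "wz": 0}, {"claw": -1, "dx": 0, "dy": 0.72, "dz": -0.83, "wx": 0, "wy": 0, "wz": 0}, {"claw": -1, "dx": 0, "dy": 0.72, "dz": -0.83, "wx": 0, "wy": 0, "wz": 0}, {"claw": -1, "dx": 0, "dy": 0.72, "dz": -0.83, "wx": 0, "wy": 0, "wz": 0}, {"claw": -1, "dx": 0, "dy": 0.72, "dz": -0.83, "wx": 0, "wy": 0, "wz": 0}]}}

```text
time_s: 31.15
tcp_pos: [522.0, -256.5, 245.5]
tool_rot: [-0.0, 0.639, 0.769, 0.0]
contact_force: [8.9, -1.9, -13.9]
width: 10.4
finger_force: 30.0
```

Run:
```python
from h import *
s=status.read_state();P=np.array(s["tcp_pos"]);print(P,s["width"],s["finger_force"],s["contact_force"])
d=P-[429.1,-274.1,57.6];print("rise",d[2],np.degrees(np.arcsin(d[2]/246)),"fwd",np.hypot(*d[:2]),np.degrees(np.arccos(1-np.hypot(*d[:2])/246)))
```

```text
[ 522.04037816 -256.47460182  245.5365747 ] 10.44469752730288 29.99876618385315 [  8.87985347  -1.90747939 -13.85738845]
rise 187.9365747049944 49.81542914803948 fwd 94.596873911722 52.01465770609137
```

The pose gives about 50–52°. I have used all my picture views, so I'll check it numerically by fitting the lid's outline at different angles to the network's mask.

Run:
```python
from h import *
b=grab_frame("scene")
r=np.radians(10.3);X=np.array([np.cos(r),np.sin(r),0]);Y=np.array([-X[1],X[0],0]);Z=np.array([0,0,1.]);H=np.array([666,-231,95.5])
def mask(t):
    th=np.radians(t);u=-X*np.cos(th)+Z*np.sin(th);n=X*np.sin(th)+Z*np.cos(th);m=np.zeros((400,640),np.uint8)
    P=lambda a,y,c:proj(b,H+u*a+Y*y+n*c)
    hull=cv2.convexHull(np.float32([P(a,y,c) for a in(0,200) for y in(-120,120) for c in(-10,10)]))
    cv2.fillConvexPoly(m,np.int32(np.round(hull)),1)
    for y in(-65,65):cv2.line(m,*[tuple(map(int,P(a,y,0))) for a in(200,246)],1,4)
    return m>0
for d in spotter.cut_out("lid",b)[:2]:
    M=np.array(d["pixels"]);print(d["confidence"],M.sum(),[(t,round((mask(t)&M).sum()/(mask(t)|M).sum(),3)) for t in range(30,71,4)])
    ys,xs=np.nonzero(M);print("bbox",xs.min(),xs.max(),ys.min(),ys.max())
for t in(42,50,58):
    ys,xs=np.nonzero(mask(t));print(t,xs.min(),xs.max(),ys.min(),ys.max())
for d in spotter.boxes_of("roller_mid",b)[:2]:print(np.round(d["uv"]),d["confidence"])
s=status.read_state();print(s["tcp_pos"],s["contact_force"],s["width"],s["time_s"])
```

```text
0.64 10076 [(30, np.float64(0.742)), (34, np.float64(0.756)), (38, np.float64(0.775)), (42, np.float64(0.793)), (46, np.float64(0.812)), (50, np.float64(0.84)), (54, np.float64(0.863)), (58, np.float64(0.867)), (62, np.float64(0.862)), (66, np.float64(0.844)), (70, np.float64(0.811))]
bbox 146 256 99 220
42 147 263 88 215
50 147 260 88 216
58 141 256 91 216
[ 522.03184007 -256.47217202  245.55406648] [  8.68227237  -2.6817953  -14.28218882] 11.078860840688272 31.3
```

Run:
```python
from h import *
b=grab_frame("scene")
r=np.radians(10.3);X=np.array([np.cos(r),np.sin(r),0]);Y=np.array([-X[1],X[0],0]);Z=np.array([0,0,1.]);H=np.array([666,-231,95.5])
def P(t,a,y,c):
    th=np.radians(t);return proj(b,H+(-X*np.cos(th)+Z*np.sin(th))*a+Y*y+(X*np.sin(th)+Z*np.cos(th))*c).round(1)
print("seen at 30deg (263.6,128.8) and (160,116), hinge (147,201),(250,217)");
for t in(30,46,50,54,58):print(t,"R",P(t,200,120,10),"L",P(t,200,-120,10),"hinge",P(t,0,-120,10),P(t,0,120,10))
I=cv2.GaussianBlur(b["pixels"],(3,3),0).astype(int)
M=((I[...,2]+I[...,1])/2-I[...,0]>20).astype(np.uint8);M[:, :120]=0;M[:,300:]=0;M[:60]=0;M[250:]=0
M=cv2.morphologyEx(M,cv2.MORPH_OPEN,np.ones((3,3)))
c=max(cv2.findContours(M,0,2)[0],key=cv2.contourArea);print(cv2.contourArea(c),cv2.approxPolyDP(c,3,True)[:,0].tolist())
for t in(0,):print(I[170,200],I[125,270])
```

```text
seen at 30deg (263.6,128.8) and (160,116), hinge (147,201),(250,217)
30 R [265.3 124.3] L [161.7 109.1] hinge [147.5 196.8] [250.8 214. ]
46 R [259.2 124.7] L [150.3 108.6] hinge [147.4 198. ] [250.6 215.3]
50 R [257.5 125.9] L [147.1 109.7] hinge [147.4 198.3] [250.6 215.6]
54 R [255.6 127.7] L [144.  111.2] hinge [147.4 198.6] [250.6 215.9]
58 R [253.7 130. ] L [140.7 113.2] hinge [147.4 198.9] [250.6 216.1]
8238.5 [[147, 117], [147, 202], [248, 219], [255, 131], [219, 126], [211, 139], [202, 139], [196, 147], [190, 143], [187, 153], [193, 156], [184, 156], [182, 161], [187, 165], [193, 158], [199, 159], [201, 164], [195, 173], [191, 168], [180, 170], [180, 154], [184, 153], [188, 139], [181, 140], [172, 121]]
[54 73 79] [120 121 118]
```

The corner positions, corrected by the offset seen at 30°, give about 50°. Forces are steady, so I'll hand in.

Run:
```python
from h import *
print(close_job())
```

```text
the job is handed in; nothing more can be done
None
```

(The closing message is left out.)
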